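Check-weigh a kit carton on the trip balance

ROBOT

A 6-joint arm with a two-finger parallel gripper is mounted at the origin on the work surface; the furniture and walls round the work are solid. World frame = base frame: x ahead of the robot, y to its left, z up, the work surface at z = 0. Lengths are in m, angles in rad, forces in N, time in s.
With the tool pointing down it reaches from about 0.25 to 0.725 m from the base axis. Payload 4 kg.
Tool frame: the origin (TCP) lies midway between the tips of the shut fingers; the grasp point (between the pads) lies 19 mm behind it; z points along the fingers, y is the line along which they close (so a half turn about z gives the same grasp; the last joint's range is limited). The gripper opens to 85 mm and grips with 20 to 120 N. Pads are 22 mm wide; open, the fingers measure 114 mm over their backs; the gripper's body (76 mm by 85 mm) begins 54 mm behind the grasp point. The pads swing forward as they close: fully open they stand 13 mm farther back than shut.
Start: joints at [1.196, 0.241, 0.005, 1.335, 0, 1.571], TCP at [0.183, 0.465, 0.231] pointing down, gripper open.
Joint ranges: [-2.72, 2.72], [-1.05, 1.87], [-1.09, 1.28], [-1.99, 2.15], [-1.42, 1.44], [-3.14, 3.14]. Speed limits (rad/s): [2.79, 2.79, 3.14, 3.14, 3.14, 3.14].

INTERFACE

Orientations are given as a unit quaternion [x, y, z, w].
In Python, from workcell import bot, camera, job_done gives the robot as it stands.
- The arm moves only by the tool carry_out, never from a script. Its argument "plan" is a list of rows, each an object of numbers: "dx", "dy", "dz": the shift along the tool's x, y, z in mm; "twist": the turn about the tool's z in degrees; "fingers": the closure, from -1 (fully open) to 1 (shut). In form: [{"dx": .., "dy": .., "dz": .., "twist": .., "fingers": ..}, ...]. A call has exactly 5 rows; each row is the pose to reach, as a shift and turn from the pose commanded when the call began, along the tool's axes at that moment; what a row does not reach only later rows make up. A row lasts 1/12 s, in which the tool goes at most 41.7 mm and 7.16 degrees, less where a joint would pass 70% of its speed; a pose out of reach is approached as far as the arm can. A call with a gripper value outside its range is refused whole. The fingers move at their own pace and stop on an object; the grip force is fixed at half the most. Time passes only in rows, so rows that repeat a pose let the fingers close, or fill a call up. It gives the time, the measured TCP pose, the force, the opening and the grip force at its end, in the units of the state.
- bot.get_obs(): the state, without advancing time (a new reading comes with each control period).
- camera(name): name is "scene" or "top" or "wrist"; returns a dict with "image" (400x640x3 uint8, red, green, blue), "intrinsics" (3x3 intrinsics, pixels), "eye" and "attitude" of the camera in the world. Camera axes: x right, y down, z forward; pixel columns grow to the right and rows downward; lengths in m; the calibration is good to about 2 mm. The wrist camera is an equidistant fisheye: a pixel r from the principal point sees the ray r / f radians off the axis. A picture is of the moment at which its call begins. There is no depth.
- job_done(): hands the job in; it is judged then, once.
The state is a dict: "clock": time; "joint_pos": joint angles; "joint_vel": joint speeds; "tau": joint torques, N m; "eef_pos": TCP position; "tool_rot": TCP orientation; "ft_force": force on the tool from outside, world axes, zero at the start; "ft_torque": the same for the moment, N m; "grip_width": finger opening in m; "grasp_force": force on a finger pad.
Only numpy, scipy, OpenCV 4.12 (cv2) and the standard library are available. Lean on these libraries where they do the work, as an engineer would, in place of code of your own. Each camera call takes 0.05 s, during which the arm holds its last target. There are 200 camera calls.

TASK

Weigh the small kit carton on the two-pan balance: first stand it upright in the middle of the right pan, then stand weights from the wooden board upright on the left pan and push the rider along its bar until the beam comes to rest level, the pointer at the centre mark. Set everything down gently on the pans, never dropping it; leave the weights that are not needed standing on their board, and do not disturb the other things on the bench.

Things in the scene. Friction and masses are not known exactly. Their poses are not given: they have to be found in the camera images.
- balance: Grey cast trip balance, fixed, base 130 x 350 x 34 mm. Origin: centre of its underside; x points away from its front, y to the left pan, z up. Beam pivot at z = 90 mm. The rider bar is at the front (x = -105 mm). A column behind the pivot carries a white scale plate, 78 mm wide, up to z = 196 mm, with a longer centre mark; a black upright pointer on the beam plays before it.
- beam (a joint): Tilt of the beam, rad: 0 level (pointer at the centre mark), positive when the left pan is down, negative when the right pan is down; stops at -0.14 and 0.14. Between them the tilt is proportional to the difference in load: about 0.005 rad per gram, so 28 g brings it to a stop. Empty, with the rider at 0, it is level. It comes to rest in about 1.5 s.
- left_pan: Round steel pan for the weights, 130 mm across, at y = +125 mm on the balance. Origin on its pivot at the beam's end, 90 mm above the bench when level; the flat floor (radius 55 mm) lies 30 mm above the origin, the rim 4.5 mm above the floor. It stays horizontal and rises and sinks 17 mm with the beam; where on the pan a load stands makes no difference.
- right_pan: The like pan for the carton, at y = -125 mm on the balance. Same offsets.
- rider (a joint): Position of the rider on its graduated bar, m: 0 at the right end, 0.090 at the left end. It counts for the weights' side: 0 g at 0, 40 g at 0.090, in proportion (2.25 mm per gram, a tick every 5 g). It slides with 0.5 N of friction and stays where it is left. It tilts with the beam, and pushing it tips the beam for the moment.
- rider_tab (a point): Top of the rider's upright round knob, 16 mm in diameter, free on all sides for 30 mm above the rider's block (20 x 18 mm). On the balance it is at x = -105 mm and y = q - 45 mm at rider position q; 144 mm above the bench when level. Push or hold the rider here. The bar, top 104 mm above the bench, ends 73 mm either side of the middle.
- weight_board: Wooden board, fixed, 74 x 196 x 14 mm (x, y, z) with three round felt pads in a row along its y axis, 62 mm apart. Origin: centre of its underside.
- weight_100: Steel weight of 100 g, the largest: cylinder 28 mm across and 20 mm high with a neck and a 20 mm wide knob, 42 mm high in all. Origin: centre of its underside. Stands on one of the pads.
- weight_50: Steel weight of 50 g, the middle one: cylinder 22 mm across and 14 mm high with a neck and a 17 mm wide knob (at 25 to 31 mm), 32 mm high in all. Origin: centre of its underside. Stands on one of the pads.
- weight_20: Steel weight of 20 g, the smallest: cylinder 17 mm across and 10 mm high with a neck and a 14 mm wide knob, 25 mm high in all. Origin: centre of its underside. Stands on one of the pads.
- carton: White and blue kit carton, 75 (x) x 55 (y) x 60 (z) mm, upright: the smaller, more cubic of the two kit cartons, the one nearer the drawer cabinet (the longer one, near the robot, is fixed and not meant). Its weight differs each time, between 146 and 188 g. Origin: centre of its underside.
- bottle_1: Small brown dropper bottle, 34 mm across, 102 mm tall, just before a fixed spray bottle 262 mm tall; leave alone.
- tape_1: Roll of brown packing tape lying flat, 92 mm across; leave alone.
- tape_2: Small roll of black tape lying flat, 62 mm across, 19 mm high, near the drawer cabinet; leave alone.

How it is judged:
On the way, in this order (a step that is already met when the one before it is completed fails the run):
1. the carton stands upright in the middle of the right pan, let go, before any weight is on the left pan (horizontal distance between carton and right_pan below 0.03 m and z of carton in the frame of right_pan between 0.025 and 0.036 m and angle between carton's own z axis and vertical below 0.1 rad and contact force between the fingers and carton below 0.05 N and not ((horizontal distance between weight_100 and left_pan below 0.055 m and z of weight_100 in the frame of left_pan between 0.025 and 0.036 m and angle between weight_100's own z axis and vertical below 0.25 rad) or (horizontal distance between weight_50 and left_pan below 0.055 m and z of weight_50 in the frame of left_pan between 0.025 and 0.036 m and angle between weight_50's own z axis and vertical below 0.25 rad) or (horizontal distance between weight_20 and left_pan below 0.055 m and z of weight_20 in the frame of left_pan between 0.025 and 0.036 m and angle between weight_20's own z axis and vertical below 0.25 rad))), for 0.2 s.
2. a weight stands upright on the left pan, let go ((((horizontal distance between weight_100 and left_pan below 0.055 m and z of weight_100 in the frame of left_pan between 0.025 and 0.036 m and angle between weight_100's own z axis and vertical below 0.25 rad) and contact force between the fingers and weight_100 below 0.05 N) or ((horizontal distance between weight_50 and left_pan below 0.055 m and z of weight_50 in the frame of left_pan between 0.025 and 0.036 m and angle between weight_50's own z axis and vertical below 0.25 rad) and contact force between the fingers and weight_50 below 0.05 N) or ((horizontal distance between weight_20 and left_pan below 0.055 m and z of weight_20 in the frame of left_pan between 0.025 and 0.036 m and angle between weight_20's own z axis and vertical below 0.25 rad) and contact force between the fingers and weight_20 below 0.05 N))), for 0.2 s.
At the end, for the whole second after the job is handed in: The beam rests level within 0.02 rad; the carton stands upright on the right pan, its centre within 30 mm of the pan's; each weight stands upright either on the left pan (centre within 55 mm of the pan's) or on the board (value of joint beam between -0.02 and 0.02 rad and velocity of joint beam between -0.05 and 0.05 rad/s and horizontal distance between carton and right_pan below 0.03 m and z of carton in the frame of right_pan between 0.025 and 0.036 m and angle between carton's own z axis and vertical below 0.1 rad and linear speed of carton below 0.02 m/s and ((horizontal distance between weight_100 and left_pan below 0.055 m and z of weight_100 in the frame of left_pan between 0.025 and 0.036 m and angle between weight_100's own z axis and vertical below 0.25 rad) or (x of weight_100 in the frame of weight_board between -0.037 and 0.037 m and y of weight_100 in the frame of weight_board between -0.098 and 0.098 m and z of weight_100 in the frame of weight_board between 0.01 and 0.02 m and angle between weight_100's own z axis and vertical below 0.25 rad)) and ((horizontal distance between weight_50 and left_pan below 0.055 m and z of weight_50 in the frame of left_pan between 0.025 and 0.036 m and angle between weight_50's own z axis and vertical below 0.25 rad) or (x of weight_50 in the frame of weight_board between -0.037 and 0.037 m and y of weight_50 in the frame of weight_board between -0.098 and 0.098 m and z of weight_50 in the frame of weight_board between 0.01 and 0.02 m and angle between weight_50's own z axis and vertical below 0.25 rad)) and ((horizontal distance between weight_20 and left_pan below 0.055 m and z of weight_20 in the frame of left_pan between 0.025 and 0.036 m and angle between weight_20's own z axis and vertical below 0.25 rad) or (x of weight_20 in the frame of weight_board between -0.037 and 0.037 m and y of weight_20 in the frame of weight_board between -0.098 and 0.098 m and z of weight_20 in the frame of weight_board between 0.01 and 0.02 m and angle between weight_20's own z axis and vertical below 0.25 rad))); the robot touches nothing.
It fails at once if the dropper bottle or a roll of tape is moved by more than 30 mm (distance of any of bottle_1, tape_1, tape_2 from where it was at the start of the episode above 0.03 m).
It fails at once if the carton is tipped over (angle between carton's own z axis and vertical above 0.7 rad).
It fails at once if the carton is dropped or pressed on its pan with over 45 N (a fall of some 4 cm) (contact force between carton and right_pan above 45 N).
It fails at once if a weight is dropped or pressed on its pan with over 45 N (a fall of some 4 cm) (contact force between any of weight_100, weight_50, weight_20 and left_pan above 45 N).
It also fails if it takes over 72 s, if anything falls off the work surface, if the arm or the gripper's body presses on something with over 40 N, if the wrist force passes 120 N, or if a joint passes its speed limit or range.

## Working session

There is one attempt and no reset: what is moved stays moved. The work goes in short steps, Python scripts to look and compute and a tool call to move; the robot and the scene stay as the last step left them, time stands still between calls to the robot, and variables do not carry over. Pictures are saved under pics/ and viewed, at most 10 in all, crops included, and the job is handed in when it is done.

Besides the shell and the picture viewer there is one more tool, called in YAML: its name, and indented under it one key for each argument. carry_out: Moves the arm, as the interface text tells. Its arguments: {"type":"object","properties":{"plan":{"type":"array","items":{"type":"object","properties":{"dx":{"type":"number"},"dy":{"type":"number"},"dz":{"type":"number"},"twist":{"type":"number"},"fingers":{"type":"number"}}}}},"required":["plan"]}

```bash
mkdir -p pics; ls; python3 - <<'E'
from workcell import bot, camera
import cv2, numpy as np
np.set_printoptions(precision=4,suppress=True)
o=bot.get_obs(); print(o)
for n in("scene","top","wrist"):
    c=camera(n); cv2.imwrite(f"pics/{n}0.png",c["image"][:,:,::-1]); np.savez(f"pics/{n}0.npz",**c)
    print(n,c["intrinsics"],c["eye"],c["attitude"])
E
```

```text
pics
{'clock': 0.0, 'joint_pos': array([1.196 , 0.2414, 0.0037, 1.3352, 0.    , 1.5708]), 'joint_vel': array([ 0.0014,  0.0006,  0.0007,  0.0009, -0.0018, -0.0019]), 'tau': array([  0.0016, -37.2324,  25.2405,   0.017 ,   0.0001,  -0.    ]), 'eef_pos': array([0.1828, 0.4647, 0.2304]), 'tool_rot': array([ 0.1863,  0.9825, -0.001 , -0.0002]), 'ft_force': array([ 0.1931, -0.9772, -0.4026]), 'ft_torque': array([0.0102, 0.0609, 0.0032]), 'grasp_force': 0.0, 'grip_width': 0.08495674184832548}
scene [[511.3827   0.     315.7813]
 [  0.     511.3827 202.9916]
 [  0.       0.       1.    ]] [ 0.1125 -0.6387  1.113 ] [ 0.9135 -0.2341  0.0757 -0.3241]
top [[445.7485   0.     321.4363]
 [  0.     445.7485 202.2496]
 [  0.       0.       1.    ]] [0.3486 0.074  1.471 ] [ 0.711  -0.7007  0.0491 -0.0334]
wrist [[309.7069   0.     318.5441]
 [  0.     309.7069 204.5726]
 [  0.       0.       1.    ]] [0.1167 0.49   0.3736] [0.8182 0.5577 0.0776 0.1164]
```

View pics/scene0.png

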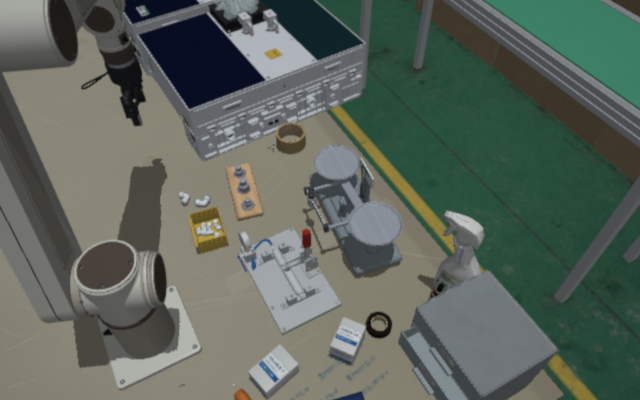

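View pics/top0.png

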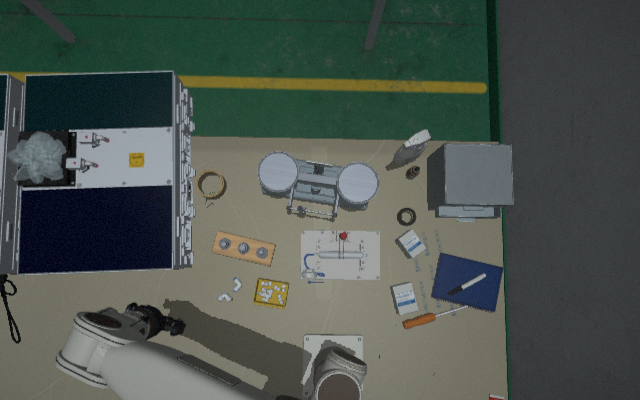

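View pics/wrist0.png

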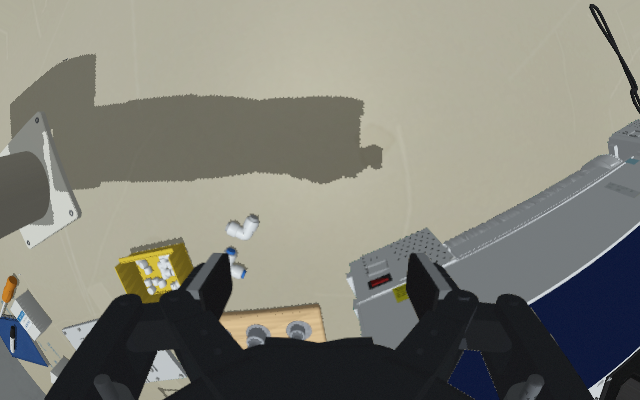

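The scene view shows the small carton at (348,340), the board at (243,190), and pans at (336,163) and (375,222). The top view shows the carton at (412,243), weights at (224,244), (243,248) and (261,253), pans at (278,172) and (357,184), and the rider bar near (312,211). The wrist view shows only the weights and the board edge. I'll magnify next.

```bash
cat > h.py <<'E'
import numpy as np, cv2
from scipy.spatial.transform import Rotation as R
from scipy.optimize import least_squares
np.set_printoptions(precision=4,suppress=True)
def load(f): return dict(np.load(f"pics/{f}.npz"))
def proj(c,P):
    p=R.from_quat(c["attitude"]).inv().apply(np.atleast_2d(P)-c["eye"]); K=c["intrinsics"]
    return p[:,:2]/p[:,2:]*K[0,0]+K[:2,2]
def ray(c,uv):
    K=c["intrinsics"]; d=np.array([(uv[0]-K[0,2])/K[0,0],(uv[1]-K[1,2])/K[0,0],1]); return R.from_quat(c["attitude"]).apply(d)
def atz(c,uv,z):
    d=ray(c,uv); return c["eye"]+d*(z-c["eye"][2])/d[2]
def tri(c1,a,c2,b):
    P=least_squares(lambda P:np.r_[proj(c1,P)[0]-a,proj(c2,P)[0]-b],[.4,0,.05])
    return P.x,np.sqrt(np.mean(P.fun**2))
def crop(c,x,y,w,h,s):
    return cv2.resize(c["image"][y:y+h,x:x+w,::-1],None,fx=s,fy=s,interpolation=cv2.INTER_CUBIC)
E
python3 - <<'E'
from h import *
s,t=load("scene0"),load("top0")
m=np.vstack([np.hstack([crop(s,305,300,100,75,4),crop(t,370,210,100,75,4)]),np.hstack([crop(s,195,155,100,75,4),crop(t,200,215,100,75,4)])])
cv2.imwrite("pics/m1.png",m)
a=crop(s,300,140,110,135,3);b=crop(t,253,145,130,75,3.5);z=np.zeros((405,785,3),np.uint8);z[:a.shape[0],:330]=a;z[:b.shape[0],330:330+b.shape[1]]=b[:,:455]
cv2.imwrite("pics/m2.png",z); print(a.shape,b.shape)
print(proj(t,[0,0,0]),proj(s,[0,0,0]))
E
```

```text
(405, 330, 3) (262, 455, 3)
[[332.5859 364.8578]] [[148.7368 334.8072]]
```

View pics/m1.png

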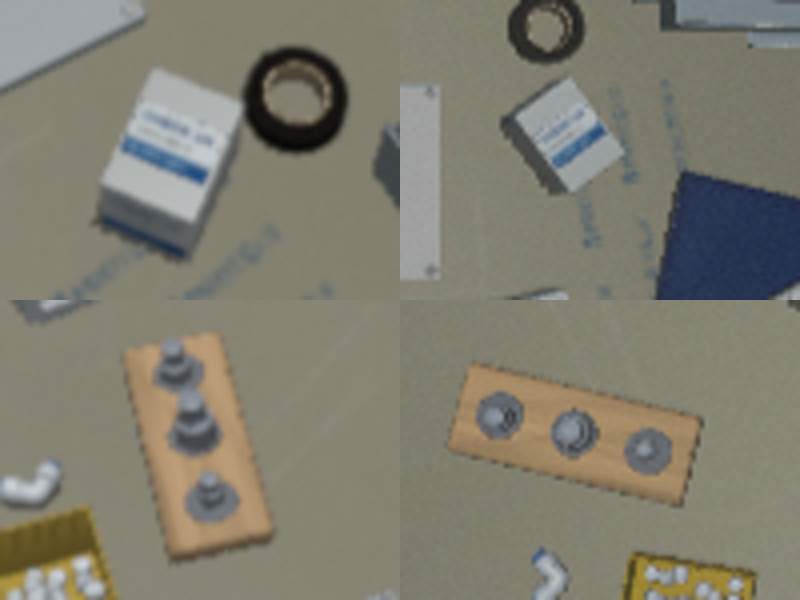

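View pics/m2.png

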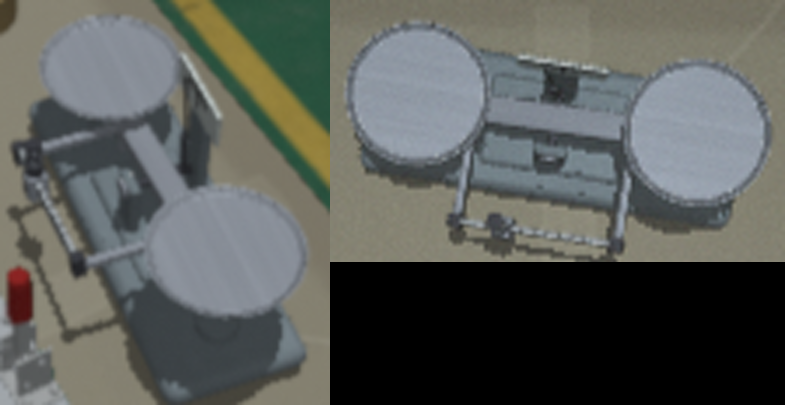

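Magnified, the carton top-face corners and both pans are clear. The largest weight (100 g) is in the middle, with the 50 g at the +y end and the 20 g at the −y end. The rider stands near the left end of its bar, at montage position (498,228), so the left pan starts low.

```bash
cat >> h.py <<'E'
def px(x,y,ox,oy,s): return np.array([(x+.5)/s-.5+ox,(y+.5)/s-.5+oy])
def plan(o,P,ydir=None):
    """shift in tool axes (mm) and twist (deg) from obs/pose o=(pos,quat) to world P with closing line at angle ydir (deg)"""
    p,q=o; T=R.from_quat(q); d=T.inv().apply(np.array(P)-p)*1000; tw=0
    if ydir is not None:
        v=T.inv().apply([np.cos(np.radians(ydir)),np.sin(np.radians(ydir)),0]); tw=np.degrees(np.arctan2(-v[0],v[1])); tw=(tw+90)%180-90
    return d,tw
E
python3 - <<'E'
from h import *
s,t=load("scene0"),load("top0")
S=[(155,68),(243,100),(190,222),(103,185)];T=[(115,115),(170,77),(223,152),(172,191)]
C=[]
for n,a,b in zip("DABC",S,T):
    P,e=tri(s,px(*a,305,300,4),t,px(*b,370,210,4)); print("carton",n,P,e); C.append(P)
C=np.array(C); print("centre",C.mean(0)); v=C[1]-C[0]+C[2]-C[3]; w=C[2]-C[1]+C[3]-C[0]; print("short",np.linalg.norm(v[:2])/2,np.degrees(np.arctan2(v[1],v[0])),"long",np.linalg.norm(w[:2])/2,np.degrees(np.arctan2(w[1],w[0])))
for n,a,b in [("w50",(173,46),(93,116)),("w100",(191,97),(170,132)),("w20",(211,177),(247,150))]:
    P,e=tri(s,px(*a,195,155,4),t,px(*b,200,215,4)); print(n,P,e)
B=[]
for a,b in [((125,50),(70,63)),((218,33),(303-0,118)),]: pass
for a,b in [((125,50),(70,63)),((170,255),(283,205)),((272,235),(303,118)),((218,33),(70,63))][:0]: pass
for b in [(70,63),(303,118),(283,205),(48,148)]: B.append(atz(t,px(*b,200,215,4),.014))
B=np.array(B); print("board top",B,B.mean(0))
B2=np.array([atz(s,px(*a,195,155,4),.014) for a in [(125,50),(218,33),(272,235),(170,255)]]); print("scene",B2,B2.mean(0))
pl,e1=tri(s,px(110,68,300,140,3),t,px(87.5,93.5,253,145,3.5)); pr,e2=tri(s,px(226,251,300,140,3),t,px(368.5,131.5,253,145,3.5))
print("pans",pl,e1,pr,e2,np.linalg.norm((pl-pr)[:2])); d=pl-pr; print("y axis deg",np.degrees(np.arctan2(d[1],d[0])))
ey=d[:2]/np.linalg.norm(d[:2]); ex=np.array([ey[1],-ey[0]]); o=(pl+pr)[:2]/2; print("origin",o)
P,e=tri(s,px(25,150,300,140,3),t,px(168,228,253,145,3.5)); print("rider?",P,e,(P[:2]-o)@ex,(P[:2]-o)@ey)
for nm,b in [("barL",(125,220)),("barR",(285,245))]:
    P=atz(t,px(*b,253,145,3.5),.1); print(nm,P,(P[:2]-o)@ex,(P[:2]-o)@ey)
q=[0.1863,0.9825,-.001,-.0002]; print(R.from_quat(q).as_matrix())
E
```

```text
carton D [ 0.4034 -0.2024  0.0577] 0.07387764662021121
carton A [ 0.4342 -0.2452  0.0645] 0.13978126447441536
carton B [ 0.375  -0.2883  0.0564] 0.015192341911820562
carton C [ 0.3443 -0.2476  0.056 ] 0.09845773929003783
centre [ 0.3892 -0.2459  0.0587]
short 0.051825101217669395 -53.65771066152766 long 0.07387639550186552 -143.24299618011173
w50 [0.3802 0.3544 0.0429] 0.22843020534385583
w100 [0.3685 0.2908 0.057 ] 0.29238115208478627
w20 [0.3555 0.2318 0.0403] 0.3256944162879139
board top [[0.4224 0.3806 0.014 ]
 [0.3805 0.1906 0.014 ]
 [0.3104 0.2049 0.014 ]
 [0.3536 0.3955 0.014 ]] [0.3667 0.2929 0.014 ]
scene [[0.3559 0.3945 0.014 ]
 [0.4226 0.3768 0.014 ]
 [0.3784 0.1856 0.014 ]
 [0.3108 0.2036 0.014 ]] [0.3669 0.2901 0.014 ]
pans [0.6049 0.1819 0.102 ] 0.17922827498658042 [ 0.5684 -0.0645  0.1389] 0.06432384262610605 0.2491009155749924
y axis deg 81.56472298406602
origin [0.5866 0.0587]
rider? [0.481  0.1079 0.1348] 0.1818600303048504 -0.11168494311511011 0.0332263420742848
barL [0.4918 0.1465 0.1   ] -0.10669964635052016 0.07300549581161915
barR [0.4718 0.005  0.1   ] -0.10571105640671327 -0.06989034627244332
[[-0.9306  0.3661 -0.0008]
 [ 0.3661  0.9306 -0.0019]
 [ 0.     -0.002  -1.    ]]
```

```bash
cat >> h.py <<'E'
def chain(wps):
    """print the rounded final row of each call for waypoints (x,y,z,closing angle deg), from the measured pose"""
    from workcell import bot
    o=bot.get_obs(); p,T=o["eef_pos"],R.from_quat(o["tool_rot"]); y=T.as_matrix()[:,1]
    a=np.degrees(np.arctan2(y[1],y[0])); print("at",p,"yaw",a.round(1),"w",round(o["grip_width"],4),"t",o["clock"],"F",o["ft_force"],"j6",o["joint_pos"][5].round(2))
    for x,yy,z,b in wps:
        d,tw=plan((p,T.as_quat()),[x,yy,z],b); d=d.round(); tw=round(tw,1); print("dx %d dy %d dz %d twist %.1f  |d| %.0f"%(*d,tw,np.linalg.norm(d)))
        p=p+T.apply(d/1000); T=T*R.from_euler("z",tw,degrees=True)
E
python3 - <<'E'
from h import *
chain([(.24,.27,.23,38),(.30,.07,.23,7),(.36,-.10,.22,-23),(.389,-.246,.16,-53.4),(.389,-.246,.015,-53.4)])
E
```

```text
at [0.1829 0.4649 0.2306] yaw 68.5 w 0.0851 t 0.15 F [ 0.36    1.2381 -1.372 ] j6 1.57
dx -125 dy -160 dz 1 twist 30.5  |d| 203
dx -194 dy -77 dz 0 twist 31.0  |d| 209
dx -176 dy 39 dz 10 twist 30.0  |d| 181
dx -123 dy 84 dz 61 twist 30.4  |d| 161
dx 0 dy 0 dz 145 twist 0.0  |d| 145
```

carry_out:
  plan:
    - {"dx": -31, "dy": -40, "dz": 0, "twist": 6, "fingers": -1}
    - {"dx": -62, "dy": -80, "dz": 0, "twist": 12, "fingers": -1}
    - {"dx": -93, "dy": -120, "dz": 0, "twist": 18, "fingers": -1}
    - {"dx": -125, "dy": -160, "dz": 0, "twist": 25, "fingers": -1}
    - {"dx": -125, "dy": -160, "dz": 0, "twist": 30.5, "fingers": -1}

```text
clock: 0.57
eef_pos: [0.2405, 0.2682, 0.2309]
tool_rot: [0.44, 0.898, -0.001, 0.0]
ft_force: [1.0, -0.1, 0.9]
grip_width: 0.0853
grasp_force: 0.0
```

carry_out:
  plan:
    - {"dx": -38, "dy": -15, "dz": 0, "twist": 6, "fingers": -1}
    - {"dx": -76, "dy": -30, "dz": 0, "twist": 12, "fingers": -1}
    - {"dx": -114, "dy": -45, "dz": 0, "twist": 18, "fingers": -1}
    - {"dx": -152, "dy": -60, "dz": 0, "twist": 25, "fingers": -1}
    - {"dx": -190, "dy": -75, "dz": 0, "twist": 31, "fingers": -1}

```text
clock: 0.98
eef_pos: [0.2985, 0.073, 0.2314]
tool_rot: [0.664, 0.747, 0.0, 0.0]
ft_force: [0.7, -0.3, 0.0]
grip_width: 0.0853
grasp_force: 0.0
```

carry_out:
  plan:
    - {"dx": -35, "dy": 8, "dz": 2, "twist": 6, "fingers": -1}
    - {"dx": -70, "dy": 16, "dz": 4, "twist": 12, "fingers": -1}
    - {"dx": -105, "dy": 24, "dz": 6, "twist": 18, "fingers": -1}
    - {"dx": -140, "dy": 32, "dz": 8, "twist": 24, "fingers": -1}
    - {"dx": -176, "dy": 39, "dz": 10, "twist": 30, "fingers": -1}

```text
clock: 1.4
eef_pos: [0.359, -0.097, 0.2212]
tool_rot: [0.835, 0.55, 0.0, 0.0]
ft_force: [1.4, 0.5, -0.5]
grip_width: 0.0858
grasp_force: 0.0
```

carry_out:
  plan:
    - {"dx": -31, "dy": 21, "dz": 15, "twist": 7, "fingers": -1}
    - {"dx": -62, "dy": 42, "dz": 30, "twist": 14, "fingers": -1}
    - {"dx": -93, "dy": 63, "dz": 45, "twist": 21, "fingers": -1}
    - {"dx": -123, "dy": 84, "dz": 61, "twist": 28, "fingers": -1}
    - {"dx": -123, "dy": 84, "dz": 61, "twist": 30.4, "fingers": -1}

```text
clock: 1.82
eef_pos: [0.388, -0.2459, 0.1567]
tool_rot: [0.951, 0.309, -0.002, -0.0]
ft_force: [-0.0, -0.5, 1.2]
grip_width: 0.0855
grasp_force: 0.0
```

```bash
python3 - <<'E'
from h import *
chain([(.389,-.246,.015,-53.4)])
E
```

```text
at [ 0.388  -0.2459  0.1567] yaw -54.0 w 0.0855 t 1.8167 F [-0.0396 -0.4593  1.2383] j6 1.95
dx 1 dy 1 dz 142 twist -0.6  |d| 142
```

carry_out:
  plan:
    - {"dx": 1, "dy": 0, "dz": 35, "twist": 0.6, "fingers": -1}
    - {"dx": 1, "dy": 0, "dz": 70, "twist": 0.6, "fingers": -1}
    - {"dx": 1, "dy": 0, "dz": 105, "twist": 0.6, "fingers": -1}
    - {"dx": 1, "dy": 0, "dz": 130, "twist": 0.6, "fingers": -1}
    - {"dx": 1, "dy": 0, "dz": 143, "twist": 0.6, "fingers": -1}

```text
clock: 2.23
eef_pos: [0.3865, -0.2391, 0.0138]
tool_rot: [0.951, 0.309, -0.002, -0.002]
ft_force: [-1.1, 0.2, 0.7]
grip_width: 0.0852
grasp_force: 0.0
```

carry_out:
  plan:
    - {"fingers": -0.5}
    - {"fingers": 0}
    - {"fingers": 0.3}
    - {"fingers": 0.3}
    - {"fingers": 0.3}

```text
$.plan[0]: bad value
```

carry_out:
  plan:
    - {"fingers": 0.5}
    - {"fingers": 0.5}
    - {"fingers": 0.5}
    - {"fingers": 0.5}
    - {"fingers": 0.5}

```text
$.plan[0]: bad value
```

```bash
python3 - <<'E'
from h import *
chain([(.389,-.246,.18,-53.4),(.47,-.16,.22,-30),(.5684,-.0645,.22,-8.5),(.5684,-.0645,.16,-8.5)])
E
```

```text
at [ 0.3865 -0.2391  0.0138] yaw -54.0 w 0.0852 t 2.2333 F [-1.0538  0.1612  0.7129] j6 1.96
dx -2 dy 6 dz -166 twist -0.6  |d| 166
dx 116 dy -21 dz -40 twist -23.4  |d| 124
dx 132 dy 38 dz -1 twist -21.5  |d| 137
dx 0 dy 0 dz 60 twist 0.0  |d| 60
```

carry_out:
  plan:
    - {"dx": 0, "dy": 0, "dz": 0, "twist": 0, "fingers": -1}
    - {"dx": 0, "dy": 0, "dz": 0, "twist": 0, "fingers": -0.7}
    - {"dx": 0, "dy": 0, "dz": 0, "twist": 0, "fingers": -0.5}
    - {"dx": 0, "dy": 0, "dz": 0, "twist": 0, "fingers": -0.4}
    - {"dx": 0, "dy": 0, "dz": 0, "twist": 0, "fingers": -0.4}

```text
clock: 2.65
eef_pos: [0.3903, -0.2413, 0.0187]
tool_rot: [0.951, 0.309, 0.001, 0.001]
ft_force: [1.3, -0.3, 0.7]
grip_width: 0.0597
grasp_force: 0.3
```

carry_out:
  plan:
    - {"dx": 0, "dy": 0, "dz": 0, "twist": 0, "fingers": -0.2}
    - {"dx": 0, "dy": 0, "dz": 0, "twist": 0, "fingers": 0.2}
    - {"dx": 0, "dy": 0, "dz": 0, "twist": 0, "fingers": 0.5}
    - {"dx": 0, "dy": 0, "dz": 0, "twist": 0, "fingers": 0.5}
    - {"dx": 0, "dy": 0, "dz": 0, "twist": 0, "fingers": 0.5}

```text
clock: 3.07
eef_pos: [0.3907, -0.2417, 0.019]
tool_rot: [0.951, 0.309, 0.001, 0.002]
ft_force: [1.0, -0.2, 6.0]
grip_width: 0.0541
grasp_force: 64.0
```

```bash
python3 - <<'E'
from h import *
chain([(.389,-.246,.18,-53.4),(.47,-.16,.22,-30),(.5684,-.0645,.22,-8.5),(.5684,-.0645,.17,-8.5)])
E
```

```text
at [ 0.3907 -0.2417  0.019 ] yaw -54.0 w 0.0541 t 3.0667 F [ 1.0129 -0.223   5.9771] j6 1.96
dx -4 dy 3 dz -161 twist -0.6  |d| 161
dx 117 dy -20 dz -40 twist -23.4  |d| 125
dx 132 dy 37 dz 0 twist -21.5  |d| 137
dx 0 dy 0 dz 50 twist 0.0  |d| 50
```

carry_out:
  plan:
    - {"dx": 0, "dy": 0, "dz": -15, "twist": 0, "fingers": 0.5}
    - {"dx": 0, "dy": 0, "dz": -50, "twist": 0, "fingers": 0.5}
    - {"dx": 0, "dy": 0, "dz": -88, "twist": 0, "fingers": 0.5}
    - {"dx": 0, "dy": 0, "dz": -126, "twist": 0, "fingers": 0.5}
    - {"dx": 0, "dy": 0, "dz": -161, "twist": 0, "fingers": 0.5}

```text
clock: 3.48
eef_pos: [0.3887, -0.2403, 0.1805]
tool_rot: [0.951, 0.309, 0.0, 0.0]
ft_force: [1.4, -0.3, -2.3]
grip_width: 0.0545
grasp_force: 63.8
```

carry_out:
  plan:
    - {"dx": 20, "dy": -4, "dz": -8, "twist": -4, "fingers": 0.5}
    - {"dx": 45, "dy": -8, "dz": -16, "twist": -9, "fingers": 0.5}
    - {"dx": 70, "dy": -12, "dz": -24, "twist": -14, "fingers": 0.5}
    - {"dx": 95, "dy": -16, "dz": -32, "twist": -19, "fingers": 0.5}
    - {"dx": 117, "dy": -20, "dz": -40, "twist": -23.4, "fingers": 0.5}

```text
clock: 3.9
eef_pos: [0.4725, -0.1544, 0.2189]
tool_rot: [0.867, 0.498, 0.0, -0.0]
ft_force: [0.6, -1.2, -1.5]
grip_width: 0.0546
grasp_force: 63.7
```

carry_out:
  plan:
    - {"dx": 26, "dy": 7, "dz": 0, "twist": -4.3, "fingers": 0.5}
    - {"dx": 53, "dy": 15, "dz": 0, "twist": -8.6, "fingers": 0.5}
    - {"dx": 79, "dy": 22, "dz": 0, "twist": -13, "fingers": 0.5}
    - {"dx": 106, "dy": 30, "dz": 0, "twist": -17.3, "fingers": 0.5}
    - {"dx": 132, "dy": 37, "dz": 0, "twist": -21.5, "fingers": 0.5}

```text
clock: 4.32
eef_pos: [0.5715, -0.0595, 0.2182]
tool_rot: [0.76, 0.65, -0.0, -0.0]
ft_force: [0.1, -0.2, -2.2]
grip_width: 0.0547
grasp_force: 63.6
```

carry_out:
  plan:
    - {"dx": 0, "dy": 0, "dz": 0, "twist": 0, "fingers": 0.5}
    - {"dx": 0, "dy": 0, "dz": 10, "twist": 0, "fingers": 0.5}
    - {"dx": 0, "dy": 0, "dz": 20, "twist": 0, "fingers": 0.5}
    - {"dx": 0, "dy": 0, "dz": 30, "twist": 0, "fingers": 0.5}
    - {"dx": 0, "dy": 0, "dz": 30, "twist": 0, "fingers": 0.5}

```text
clock: 4.73
eef_pos: [0.5681, -0.0614, 0.1849]
tool_rot: [0.761, 0.648, -0.002, -0.002]
ft_force: [-0.3, -0.1, -2.5]
grip_width: 0.0547
grasp_force: 64.0
```

```bash
python3 - <<'E'
from h import *
chain([(.570,-.0625,.165,-8.5),(.570,-.0625,.124,-8.5)])
from workcell import camera
for n in("scene","top"):
    c=camera(n); np.savez(f"pics/{n}1.npz",**c)
s,t=load("scene1"),load("top1")
cv2.imwrite("pics/m3.png",np.hstack([crop(s,300,120,130,150,3),crop(t,253,125,136,150,3)]))
E
```

```text
at [ 0.5681 -0.0614  0.1849] yaw -9.2 w 0.0547 t 4.7333 F [-0.3352 -0.1487 -2.5233] j6 1.62
dx -1 dy 2 dz 20 twist -0.7  |d| 20
dx 0 dy 0 dz 41 twist 0.0  |d| 41
```

View pics/m3.png

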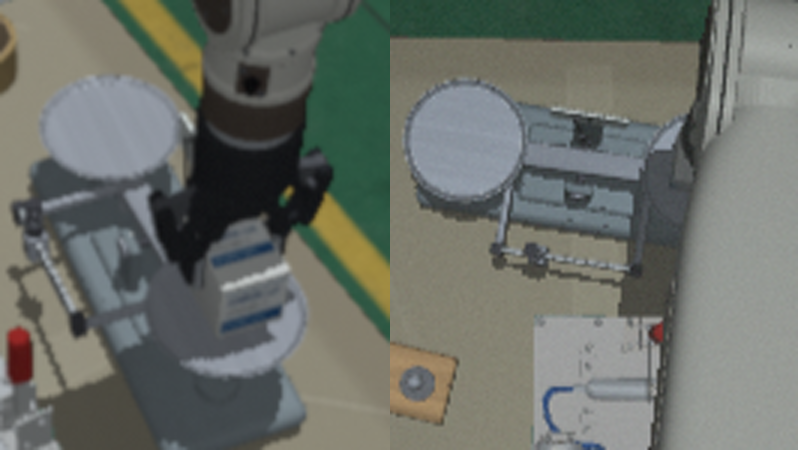

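The picture shows the carton held upright above the middle of the right pan, with its base at about (250,325) in the left crop.

carry_out:
  plan:
    - {"dx": -1, "dy": 1, "dz": 10, "twist": 0, "fingers": 0.5}
    - {"dx": -1, "dy": 1, "dz": 18, "twist": 0, "fingers": 0.5}
    - {"dx": -1, "dy": 1, "dz": 24, "twist": 0, "fingers": 0.5}
    - {"dx": -1, "dy": 1, "dz": 28, "twist": 0, "fingers": 0.5}
    - {"dx": -1, "dy": 1, "dz": 32, "twist": 0, "fingers": 0.5}

```text
clock: 5.25
eef_pos: [0.5715, -0.0619, 0.1556]
tool_rot: [0.761, 0.649, -0.0, -0.0]
ft_force: [0.4, -0.3, -1.6]
grip_width: 0.0544
grasp_force: 64.3
```

carry_out:
  plan:
    - {"dx": 0, "dy": 0, "dz": 4, "twist": 0, "fingers": 0.5}
    - {"dx": 0, "dy": 0, "dz": 8, "twist": 0, "fingers": 0.5}
    - {"dx": 0, "dy": 0, "dz": 13, "twist": 0, "fingers": 0.5}
    - {"dx": 0, "dy": 0, "dz": 18, "twist": 0, "fingers": 0.5}
    - {"dx": 0, "dy": 0, "dz": 22, "twist": 0, "fingers": 0.5}

```text
clock: 5.67
eef_pos: [0.572, -0.0618, 0.1339]
tool_rot: [0.761, 0.649, 0.0, 0.0]
ft_force: [-0.5, 0.4, -1.3]
grip_width: 0.0543
grasp_force: 64.2
```

carry_out:
  plan:
    - {"dx": 0, "dy": 0, "dz": 2, "twist": 0, "fingers": 0.5}
    - {"dx": 0, "dy": 0, "dz": 4, "twist": 0, "fingers": 0.5}
    - {"dx": 0, "dy": 0, "dz": 4, "twist": 0, "fingers": 0.5}
    - {"dx": 0, "dy": 0, "dz": 4, "twist": 0, "fingers": 0.5}
    - {"dx": 0, "dy": 0, "dz": 4, "twist": 0, "fingers": 0.5}

```text
clock: 6.08
eef_pos: [0.5718, -0.0619, 0.1305]
tool_rot: [0.761, 0.649, 0.0, 0.0]
ft_force: [-0.1, -0.6, -1.2]
grip_width: 0.0547
grasp_force: 64.3
```

carry_out:
  plan:
    - {"dx": 0, "dy": 0, "dz": 2, "twist": 0, "fingers": 0.5}
    - {"dx": 0, "dy": 0, "dz": 4, "twist": 0, "fingers": 0.5}
    - {"dx": 0, "dy": 0, "dz": 5, "twist": 0, "fingers": 0.5}
    - {"dx": 0, "dy": 0, "dz": 5, "twist": 0, "fingers": 0.5}
    - {"dx": 0, "dy": 0, "dz": 5, "twist": 0, "fingers": 0.5}

```text
clock: 6.5
eef_pos: [0.5718, -0.0619, 0.1252]
tool_rot: [0.761, 0.649, -0.0, -0.0]
ft_force: [-0.5, 0.2, -2.1]
grip_width: 0.0543
grasp_force: 64.3
```

carry_out:
  plan:
    - {"dx": 0, "dy": 0, "dz": 1, "twist": 0, "fingers": 0.5}
    - {"dx": 0, "dy": 0, "dz": 2, "twist": 0, "fingers": 0.5}
    - {"dx": 0, "dy": 0, "dz": 2, "twist": 0, "fingers": 0.5}
    - {"dx": 0, "dy": 0, "dz": 2, "twist": 0, "fingers": 0.5}
    - {"dx": 0, "dy": 0, "dz": 2, "twist": 0, "fingers": 0.5}

```text
clock: 6.92
eef_pos: [0.5718, -0.0619, 0.1233]
tool_rot: [0.761, 0.649, -0.0, -0.0]
ft_force: [0.0, -0.3, -1.0]
grip_width: 0.0542
grasp_force: 64.3
```

carry_out:
  plan:
    - {"dx": 0, "dy": 0, "dz": 1, "twist": 0, "fingers": 0.5}
    - {"dx": 0, "dy": 0, "dz": 1, "twist": 0, "fingers": 0.5}
    - {"dx": 0, "dy": 0, "dz": 1, "twist": 0, "fingers": 0.5}
    - {"dx": 0, "dy": 0, "dz": 1, "twist": 0, "fingers": 0.5}
    - {"dx": 0, "dy": 0, "dz": 1, "twist": 0, "fingers": 0.5}

```text
clock: 7.33
eef_pos: [0.5718, -0.0619, 0.1223]
tool_rot: [0.761, 0.649, -0.0, 0.0]
ft_force: [-0.6, 0.5, -0.3]
grip_width: 0.0547
grasp_force: 64.2
```

carry_out:
  plan:
    - {"dx": 0, "dy": 0, "dz": 1, "twist": 0, "fingers": 0}
    - {"dx": 0, "dy": 0, "dz": 1, "twist": 0, "fingers": -0.3}
    - {"dx": 0, "dy": 0, "dz": 1, "twist": 0, "fingers": -0.6}
    - {"dx": 0, "dy": 0, "dz": 1, "twist": 0, "fingers": -0.7}
    - {"dx": 0, "dy": 0, "dz": 1, "twist": 0, "fingers": -0.7}

```text
clock: 7.75
eef_pos: [0.5719, -0.062, 0.1215]
tool_rot: [0.761, 0.649, 0.0, 0.0]
ft_force: [-0.0, 0.1, 0.3]
grip_width: 0.0725
grasp_force: 0.0
```

carry_out:
  plan:
    - {"dx": 0, "dy": 0, "dz": 0, "twist": 0, "fingers": -0.7}
    - {"dx": 0, "dy": 0, "dz": 0, "twist": 0, "fingers": -0.7}
    - {"dx": 0, "dy": 0, "dz": 0, "twist": 0, "fingers": -0.7}
    - {"dx": 0, "dy": 0, "dz": 0, "twist": 0, "fingers": -0.7}
    - {"dx": 0, "dy": 0, "dz": 0, "twist": 0, "fingers": -0.7}

```text
clock: 8.17
eef_pos: [0.5718, -0.0619, 0.1213]
tool_rot: [0.761, 0.649, 0.0, 0.0]
ft_force: [-0.3, -0.4, 0.5]
grip_width: 0.0726
grasp_force: 0.0
```

```bash
python3 - <<'E'
from h import *
chain([(.570,-.0625,.23,-8.5),(.49,.11,.24,-10),(.43,.26,.2,-11.4),(.367,.2915,.12,-11.4),(.367,.2915,.045,-11.4)])
E
```

```text
at [ 0.5718 -0.0619  0.1213] yaw -9.1 w 0.0726 t 8.1667 F [-0.2881 -0.4342  0.5483] j6 1.62
dx -1 dy -2 dz -109 twist -0.6  |d| 109
dx 159 dy -104 dz -10 twist 1.5  |d| 190
dx 137 dy -85 dz 40 twist 1.4  |d| 166
dx 19 dy -68 dz 80 twist 0.0  |d| 107
dx 0 dy 0 dz 75 twist 0.0  |d| 75
```

carry_out:
  plan:
    - {"dx": 0, "dy": 0, "dz": -10, "twist": 0, "fingers": -0.7}
    - {"dx": 0, "dy": 0, "dz": -35, "twist": 0, "fingers": -0.7}
    - {"dx": 0, "dy": 0, "dz": -70, "twist": 0, "fingers": -0.7}
    - {"dx": 0, "dy": 0, "dz": -109, "twist": 0, "fingers": -0.7}
    - {"dx": 0, "dy": 0, "dz": -109, "twist": 0, "fingers": -0.5}

```text
clock: 8.58
eef_pos: [0.5758, -0.0623, 0.2398]
tool_rot: [0.761, 0.649, 0.005, 0.006]
ft_force: [0.8, -0.3, 0.7]
grip_width: 0.0643
grasp_force: 0.0
```

carry_out:
  plan:
    - {"dx": 31, "dy": -21, "dz": -2, "twist": 0, "fingers": -0.3}
    - {"dx": 62, "dy": -42, "dz": -4, "twist": 0, "fingers": -0.1}
    - {"dx": 93, "dy": -63, "dz": -6, "twist": 1, "fingers": 0}
    - {"dx": 125, "dy": -84, "dz": -8, "twist": 1, "fingers": 0}
    - {"dx": 157, "dy": -106, "dz": -10, "twist": 1, "fingers": 0}

```text
clock: 9.0
eef_pos: [0.4913, 0.1111, 0.2413]
tool_rot: [0.767, 0.642, 0.001, 0.0]
ft_force: [-0.2, 0.6, 0.1]
grip_width: 0.0427
grasp_force: 0.0
```

carry_out:
  plan:
    - {"dx": 27, "dy": -17, "dz": 8, "twist": 0, "fingers": 0}
    - {"dx": 55, "dy": -34, "dz": 16, "twist": 0, "fingers": 0}
    - {"dx": 82, "dy": -51, "dz": 24, "twist": 1, "fingers": 0}
    - {"dx": 110, "dy": -68, "dz": 32, "twist": 1, "fingers": 0}
    - {"dx": 137, "dy": -85, "dz": 40, "twist": 1.4, "fingers": 0}

```text
clock: 9.42
eef_pos: [0.4316, 0.2612, 0.2009]
tool_rot: [0.774, 0.633, 0.001, 0.0]
ft_force: [0.8, -0.0, -0.2]
grip_width: 0.0424
grasp_force: 0.0
```

carry_out:
  plan:
    - {"dx": 5, "dy": -20, "dz": 23, "twist": 0, "fingers": 0}
    - {"dx": 10, "dy": -40, "dz": 46, "twist": 0, "fingers": 0}
    - {"dx": 19, "dy": -68, "dz": 75, "twist": 0, "fingers": 0}
    - {"dx": 19, "dy": -68, "dz": 80, "twist": 0, "fingers": 0}
    - {"dx": 19, "dy": -68, "dz": 80, "twist": 0, "fingers": 0}

```text
clock: 9.83
eef_pos: [0.3668, 0.2911, 0.1187]
tool_rot: [0.773, 0.634, -0.002, 0.0]
ft_force: [-0.0, 0.3, 0.1]
grip_width: 0.0428
grasp_force: 0.0
```

```bash
python3 - <<'E'
from h import *
chain([(.3668,.2915,.040,-11.4)])
from workcell import camera
for n in("scene","top","wrist"):
    c=camera(n); np.savez(f"pics/{n}2.npz",**c)
s,t,w=load("scene2"),load("top2"),load("wrist2")
z=np.zeros((600,800,3),np.uint8); z[:300,:400]=crop(s,300,130,134,100,3)[:300,:400]; z[:300,400:]=crop(s,195,150,100,75,4); z[300:550,:400]=cv2.resize(w["image"][:,:,::-1],(400,250)); z[300:,400:]=crop(w,220,230,200,150,2)
cv2.imwrite("pics/m4.png",z)
E
```

```text
at [0.3668 0.2911 0.1187] yaw -11.3 w 0.0428 t 9.8333 F [-0.0049  0.281   0.0649] j6 2.44
dx 1 dy 0 dz 79 twist 0.1  |d| 79
```

View pics/m4.png

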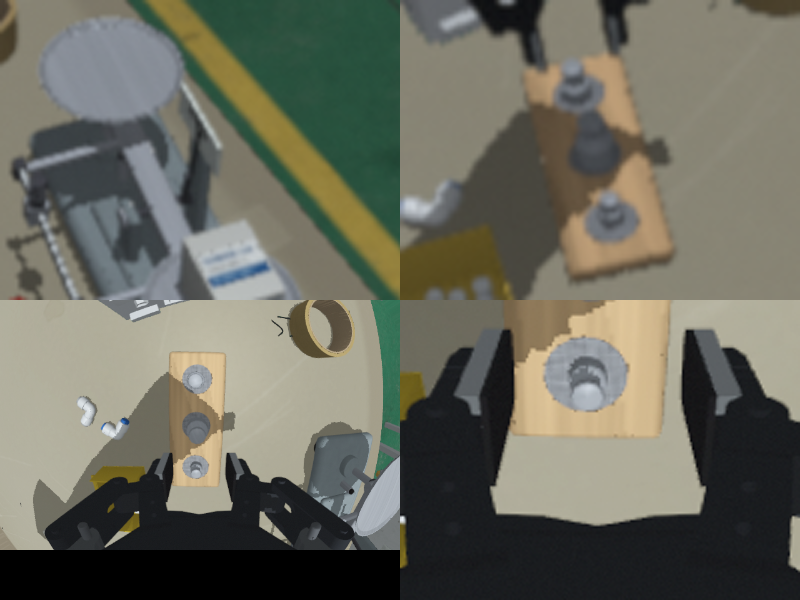

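The first crop shows the carton standing on the lowered right pan and the left pan raised. The wrist view shows the open fingers straddling the 100 g weight, at (195,428).

carry_out:
  plan:
    - {"dx": 1, "dy": 0, "dz": 25, "twist": 0, "fingers": 0}
    - {"dx": 1, "dy": 0, "dz": 50, "twist": 0, "fingers": 0}
    - {"dx": 1, "dy": 0, "dz": 70, "twist": 0, "fingers": 0}
    - {"dx": 1, "dy": 0, "dz": 80, "twist": 0, "fingers": 0}
    - {"dx": 1, "dy": 0, "dz": 80, "twist": 0, "fingers": 0}

```text
clock: 10.4
eef_pos: [0.3702, 0.2919, 0.0395]
tool_rot: [0.775, 0.632, -0.001, 0.0]
ft_force: [-0.6, 0.6, -0.0]
grip_width: 0.0427
grasp_force: 0.0
```

carry_out:
  plan:
    - {"dx": 0, "dy": 0, "dz": 0, "twist": 0, "fingers": 0}
    - {"dx": 0, "dy": 0, "dz": 0, "twist": 0, "fingers": 0.3}
    - {"dx": 0, "dy": 0, "dz": 0, "twist": 0, "fingers": 0.6}
    - {"dx": 0, "dy": 0, "dz": 0, "twist": 0, "fingers": 0.9}
    - {"dx": 0, "dy": 0, "dz": 0, "twist": 0, "fingers": 0.9}

```text
clock: 10.82
eef_pos: [0.371, 0.2937, 0.042]
tool_rot: [0.774, 0.633, 0.002, 0.0]
ft_force: [-0.0, -0.1, 6.9]
grip_width: 0.0164
grasp_force: 58.5
```

carry_out:
  plan:
    - {"dx": 0, "dy": 0, "dz": 0, "twist": 0, "fingers": 0.9}
    - {"dx": 0, "dy": 0, "dz": 0, "twist": 0, "fingers": 0.9}
    - {"dx": 0, "dy": 0, "dz": -5, "twist": 0, "fingers": 0.9}
    - {"dx": 0, "dy": 0, "dz": -15, "twist": 0, "fingers": 0.9}
    - {"dx": 0, "dy": 0, "dz": -30, "twist": 0, "fingers": 0.9}

```text
clock: 11.23
eef_pos: [0.3683, 0.2918, 0.0698]
tool_rot: [0.774, 0.633, -0.002, -0.0]
ft_force: [-0.3, -0.4, -1.2]
grip_width: 0.0163
grasp_force: 58.6
```

```bash
python3 - <<'E'
from h import *
chain([(.40,.28,.21,-11),(.51,.24,.23,-10),(.608,.2037,.23,-8.5),(.608,.2037,.165,-8.5)])
E
```

```text
at [0.3683 0.2918 0.0698] yaw -11.5 w 0.0163 t 11.2333 F [-0.2774 -0.437  -1.1886] j6 2.44
dx -6 dy 33 dz -140 twist -0.5  |d| 144
dx -18 dy 116 dz -21 twist -1.0  |d| 119
dx -19 dy 102 dz 0 twist -1.5  |d| 104
dx 0 dy 1 dz 65 twist 0.0  |d| 65
```

carry_out:
  plan:
    - {"dx": -1, "dy": 6, "dz": -28, "twist": 0, "fingers": 0.9}
    - {"dx": -2, "dy": 13, "dz": -56, "twist": 0, "fingers": 0.9}
    - {"dx": -4, "dy": 20, "dz": -84, "twist": 0, "fingers": 0.9}
    - {"dx": -5, "dy": 27, "dz": -112, "twist": 0, "fingers": 0.9}
    - {"dx": -6, "dy": 33, "dz": -140, "twist": -0.5, "fingers": 0.9}

```text
clock: 11.65
eef_pos: [0.4004, 0.2798, 0.2119]
tool_rot: [0.771, 0.636, -0.0, 0.0]
ft_force: [0.5, -0.0, -1.5]
grip_width: 0.016
grasp_force: 58.7
```

carry_out:
  plan:
    - {"dx": -3, "dy": 23, "dz": -4, "twist": 0, "fingers": 0.9}
    - {"dx": -7, "dy": 46, "dz": -8, "twist": 0, "fingers": 0.9}
    - {"dx": -11, "dy": 69, "dz": -12, "twist": 0, "fingers": 0.9}
    - {"dx": -14, "dy": 93, "dz": -16, "twist": -1, "fingers": 0.9}
    - {"dx": -18, "dy": 116, "dz": -21, "twist": -1, "fingers": 0.9}

```text
clock: 12.07
eef_pos: [0.5116, 0.24, 0.2315]
tool_rot: [0.766, 0.643, -0.0, -0.0]
ft_force: [-0.8, -0.2, -1.6]
grip_width: 0.016
grasp_force: 58.7
```

carry_out:
  plan:
    - {"dx": -4, "dy": 20, "dz": 0, "twist": 0, "fingers": 0.9}
    - {"dx": -8, "dy": 45, "dz": 0, "twist": 0, "fingers": 0.9}
    - {"dx": -12, "dy": 70, "dz": 0, "twist": -1, "fingers": 0.9}
    - {"dx": -16, "dy": 90, "dz": 0, "twist": -1, "fingers": 0.9}
    - {"dx": -19, "dy": 102, "dz": 0, "twist": -1.5, "fingers": 0.9}

```text
clock: 12.48
eef_pos: [0.6097, 0.203, 0.2307]
tool_rot: [0.758, 0.653, -0.0, 0.0]
ft_force: [-0.6, 0.1, -1.8]
grip_width: 0.0159
grasp_force: 58.7
```

carry_out:
  plan:
    - {"dx": 0, "dy": 0, "dz": 0, "twist": 0, "fingers": 0.9}
    - {"dx": 0, "dy": 0, "dz": 12, "twist": 0, "fingers": 0.9}
    - {"dx": 0, "dy": 0, "dz": 25, "twist": 0, "fingers": 0.9}
    - {"dx": 0, "dy": 0, "dz": 35, "twist": 0, "fingers": 0.9}
    - {"dx": 0, "dy": 0, "dz": 40, "twist": 0, "fingers": 0.9}

```text
clock: 12.9
eef_pos: [0.6066, 0.2042, 0.1895]
tool_rot: [0.757, 0.653, -0.002, -0.001]
ft_force: [-0.6, -0.3, -1.4]
grip_width: 0.0162
grasp_force: 58.7
```

```bash
python3 - <<'E'
from h import *
chain([(.608,.2037,.165,-8.5)])
from workcell import camera
c=camera("scene"); np.savez("pics/scene3.npz",**c)
w=camera("wrist"); np.savez("pics/wrist3.npz",**w)
cv2.imwrite("pics/m5.png",np.hstack([crop(c,290,100,133,150,3)[:,:399],cv2.resize(crop(w,220,230,200,160,2),(400,450))]))
print(proj(c,[.605,.182,.137]),proj(c,[.605,.182,.12]))
E
```

```text
at [0.6066 0.2042 0.1895] yaw -8.4 w 0.0162 t 12.9 F [-0.59   -0.3361 -1.3736] j6 2.04
dx 0 dy 2 dz 25 twist 0.1  |d| 25
[[336.3405 153.2442]] [[336.2271 157.6981]]
```

View pics/m5.png

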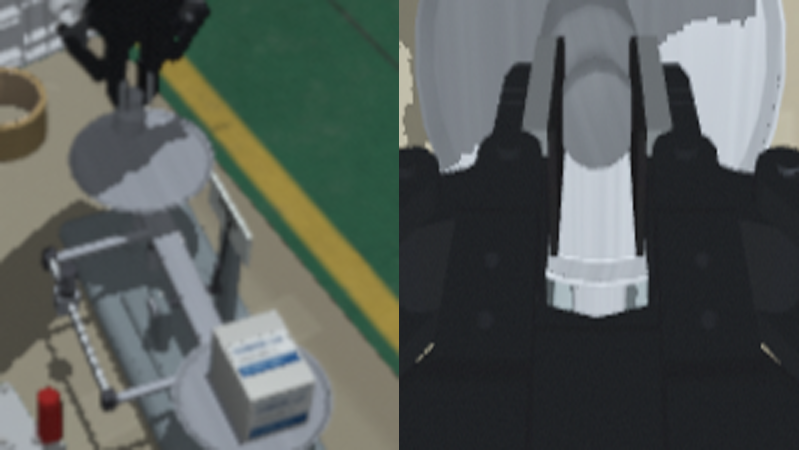

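The picture shows the 100 g weight held upright just above the raised left pan, at (130,110) in the left crop.

carry_out:
  plan:
    - {"dx": 0, "dy": 0, "dz": 8, "twist": 0, "fingers": 0.9}
    - {"dx": 0, "dy": 0, "dz": 14, "twist": 0, "fingers": 0.9}
    - {"dx": 0, "dy": 0, "dz": 19, "twist": 0, "fingers": 0.9}
    - {"dx": 0, "dy": 0, "dz": 23, "twist": 0, "fingers": 0.9}
    - {"dx": 0, "dy": 0, "dz": 25, "twist": 0, "fingers": 0.9}

```text
clock: 13.42
eef_pos: [0.6079, 0.204, 0.1655]
tool_rot: [0.757, 0.653, -0.0, -0.0]
ft_force: [-0.9, 0.5, 0.4]
grip_width: 0.0157
grasp_force: 58.8
```

carry_out:
  plan:
    - {"dx": 0, "dy": 0, "dz": 1, "twist": 0, "fingers": 0.9}
    - {"dx": 0, "dy": 0, "dz": 2, "twist": 0, "fingers": 0.9}
    - {"dx": 0, "dy": 0, "dz": 3, "twist": 0, "fingers": 0.9}
    - {"dx": 0, "dy": 0, "dz": 4, "twist": 0, "fingers": 0.9}
    - {"dx": 0, "dy": 0, "dz": 4, "twist": 0, "fingers": 0.9}

```text
clock: 13.83
eef_pos: [0.6083, 0.2042, 0.1624]
tool_rot: [0.757, 0.653, 0.0, 0.0]
ft_force: [-0.4, 0.1, 0.6]
grip_width: 0.0161
grasp_force: 58.8
```

carry_out:
  plan:
    - {"dx": 0, "dy": 0, "dz": 0, "twist": 0, "fingers": 0.5}
    - {"dx": 0, "dy": 0, "dz": 0, "twist": 0, "fingers": 0.3}
    - {"dx": 0, "dy": 0, "dz": 0, "twist": 0, "fingers": 0.1}
    - {"dx": 0, "dy": 0, "dz": 0, "twist": 0, "fingers": 0}
    - {"dx": 0, "dy": 0, "dz": 0, "twist": 0, "fingers": 0}

```text
clock: 14.25
eef_pos: [0.6084, 0.2041, 0.1624]
tool_rot: [0.757, 0.653, 0.0, 0.0]
ft_force: [-1.0, -0.2, -0.4]
grip_width: 0.0426
grasp_force: 0.0
```

carry_out:
  plan:
    - {"dx": 0, "dy": 0, "dz": 0, "twist": 0, "fingers": 0}
    - {"dx": 0, "dy": 0, "dz": -6, "twist": 0, "fingers": 0}
    - {"dx": 0, "dy": 0, "dz": -20, "twist": 0, "fingers": 0}
    - {"dx": 0, "dy": 0, "dz": -45, "twist": 0, "fingers": 0}
    - {"dx": 0, "dy": 0, "dz": -70, "twist": 0, "fingers": 0}

```text
clock: 14.67
eef_pos: [0.6076, 0.2039, 0.2325]
tool_rot: [0.757, 0.653, -0.001, -0.0]
ft_force: [1.2, -0.1, 0.7]
grip_width: 0.0427
grasp_force: 0.0
```

```bash
python3 - <<'E'
from h import *
chain([(.51,.28,.23,-10),(.41,.345,.17,-11.4),(.380,.3525,.10,-11.4),(.380,.3525,.033,-11.4)])
E
```

```text
at [0.6076 0.2039 0.2325] yaw -8.5 w 0.0427 t 14.6667 F [ 1.2356 -0.146   0.7265] j6 2.04
dx 61 dy -108 dz 3 twist 1.5  |d| 124
dx 47 dy -109 dz 60 twist 1.4  |d| 133
dx 1 dy -31 dz 70 twist 0.0  |d| 77
dx 0 dy 0 dz 67 twist 0.0  |d| 67
```

carry_out:
  plan:
    - {"dx": 12, "dy": -22, "dz": 0, "twist": 0, "fingers": 0}
    - {"dx": 24, "dy": -44, "dz": 0, "twist": 0, "fingers": 0}
    - {"dx": 36, "dy": -66, "dz": 0, "twist": 1, "fingers": 0}
    - {"dx": 48, "dy": -88, "dz": 0, "twist": 1, "fingers": 0}
    - {"dx": 61, "dy": -108, "dz": 3, "twist": 1.5, "fingers": 0}

```text
clock: 15.08
eef_pos: [0.5097, 0.281, 0.2307]
tool_rot: [0.766, 0.643, 0.001, 0.0]
ft_force: [0.4, 0.7, 0.7]
grip_width: 0.0425
grasp_force: 0.0
```

carry_out:
  plan:
    - {"dx": 9, "dy": -22, "dz": 12, "twist": 0, "fingers": 0}
    - {"dx": 19, "dy": -44, "dz": 24, "twist": 0, "fingers": 0}
    - {"dx": 28, "dy": -66, "dz": 36, "twist": 1, "fingers": 0}
    - {"dx": 38, "dy": -88, "dz": 48, "twist": 1, "fingers": 0}
    - {"dx": 47, "dy": -109, "dz": 60, "twist": 1.4, "fingers": 0}

```text
clock: 15.5
eef_pos: [0.4103, 0.3463, 0.1695]
tool_rot: [0.774, 0.634, 0.001, -0.0]
ft_force: [1.0, -0.5, 0.8]
grip_width: 0.0427
grasp_force: 0.0
```

carry_out:
  plan:
    - {"dx": 1, "dy": -10, "dz": 20, "twist": 0, "fingers": 0}
    - {"dx": 1, "dy": -22, "dz": 40, "twist": 0, "fingers": 0}
    - {"dx": 1, "dy": -31, "dz": 60, "twist": 0, "fingers": 0}
    - {"dx": 1, "dy": -31, "dz": 70, "twist": 0, "fingers": 0}
    - {"dx": 1, "dy": -31, "dz": 70, "twist": 0, "fingers": 0}

```text
clock: 15.92
eef_pos: [0.3796, 0.3516, 0.0975]
tool_rot: [0.773, 0.634, -0.002, 0.0]
ft_force: [-0.4, 0.3, 0.7]
grip_width: 0.0426
grasp_force: 0.0
```

carry_out:
  plan:
    - {"dx": 0, "dy": 0, "dz": 0, "twist": 0, "fingers": 0}
    - {"dx": 0, "dy": 0, "dz": 0, "twist": 0, "fingers": 0}
    - {"dx": 0, "dy": 0, "dz": 0, "twist": 0, "fingers": 0}
    - {"dx": 0, "dy": 0, "dz": 0, "twist": 0, "fingers": 0}
    - {"dx": 0, "dy": 0, "dz": 0, "twist": 0, "fingers": 0}

```text
clock: 16.33
eef_pos: [0.3819, 0.3529, 0.1001]
tool_rot: [0.774, 0.633, 0.001, -0.0]
ft_force: [0.3, 0.2, 0.9]
grip_width: 0.0427
grasp_force: 0.0
```

```bash
python3 - <<'E'
from h import *
chain([(.380,.3525,.031,-11.4)])
from workcell import camera
c=camera("scene"); np.savez("pics/scene4.npz",**c)
w=camera("wrist"); np.savez("pics/wrist4.npz",**w)
t=camera("top"); np.savez("pics/top4.npz",**t)
cv2.imwrite("pics/m6.png",np.hstack([crop(c,290,100,133,150,3)[:,:399],cv2.resize(crop(w,220,230,200,160,2),(400,450))]))
E
```

```text
at [0.3819 0.3529 0.1001] yaw -11.4 w 0.0427 t 16.3333 F [0.2978 0.2017 0.9277] j6 2.52
dx -1 dy -2 dz 69 twist -0.0  |d| 69
```

View pics/m6.png

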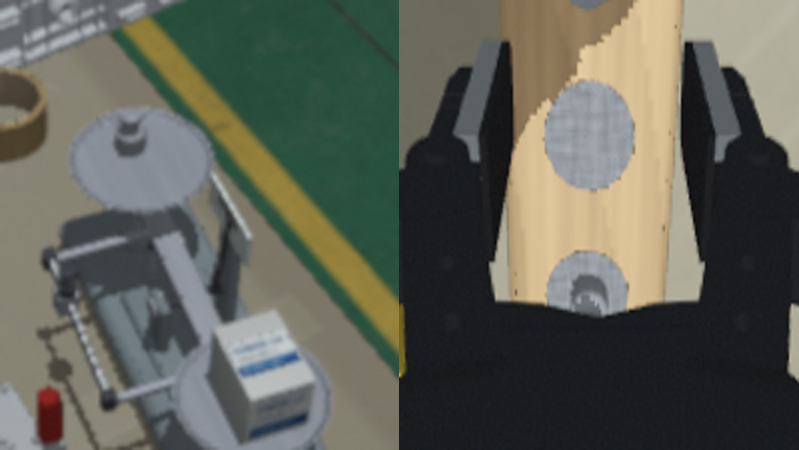

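The left crop shows the 100 g weight standing upright on the left pan at (130,130), with the pan still high. The wrist crop shows the gripper centred over the board row.

carry_out:
  plan:
    - {"dx": 0, "dy": -1, "dz": 20, "twist": 0, "fingers": 0}
    - {"dx": 0, "dy": -1, "dz": 40, "twist": 0, "fingers": 0}
    - {"dx": 0, "dy": -1, "dz": 58, "twist": 0, "fingers": 0}
    - {"dx": 0, "dy": -1, "dz": 69, "twist": 0, "fingers": 0}
    - {"dx": 0, "dy": -1, "dz": 69, "twist": 0, "fingers": 0.2}

```text
clock: 16.9
eef_pos: [0.3784, 0.3513, 0.0278]
tool_rot: [0.774, 0.634, -0.003, 0.0]
ft_force: [1.0, -0.7, -0.2]
grip_width: 0.0347
grasp_force: 0.0
```

carry_out:
  plan:
    - {"dx": 0, "dy": 0, "dz": 0, "twist": 0, "fingers": 0.3}
    - {"dx": 0, "dy": 0, "dz": 0, "twist": 0, "fingers": 0.5}
    - {"dx": 0, "dy": 0, "dz": 0, "twist": 0, "fingers": 0.7}
    - {"dx": 0, "dy": 0, "dz": 0, "twist": 0, "fingers": 0.95}
    - {"dx": 0, "dy": 0, "dz": 0, "twist": 0, "fingers": 0.95}

```text
clock: 17.32
eef_pos: [0.3807, 0.3536, 0.0314]
tool_rot: [0.774, 0.634, 0.001, -0.0]
ft_force: [-0.5, -0.8, 2.5]
grip_width: 0.013
grasp_force: 57.9
```

carry_out:
  plan:
    - {"dx": 0, "dy": 0, "dz": 0, "twist": 0, "fingers": 0.95}
    - {"dx": 0, "dy": 0, "dz": 0, "twist": 0, "fingers": 0.95}
    - {"dx": 0, "dy": 0, "dz": -5, "twist": 0, "fingers": 0.95}
    - {"dx": 0, "dy": 0, "dz": -15, "twist": 0, "fingers": 0.95}
    - {"dx": 0, "dy": 0, "dz": -30, "twist": 0, "fingers": 0.95}

```text
clock: 17.73
eef_pos: [0.379, 0.3517, 0.0597]
tool_rot: [0.774, 0.634, -0.002, 0.0]
ft_force: [0.0, 0.9, -0.4]
grip_width: 0.0131
grasp_force: 58.1
```

```bash
python3 - <<'E'
from h import *
chain([(.40,.34,.20,-11),(.50,.25,.22,-10),(.6017,.160,.22,-8.5),(.6017,.160,.17,-8.5)])
from workcell import camera
w=camera("wrist"); np.savez("pics/wrist5.npz",**w)
# dark/steel content between the fingers
g=cv2.cvtColor(w["image"],cv2.COLOR_RGB2GRAY); a=np.load("pics/wrist3.npz")["image"]
cv2.imwrite("pics/w5.png",crop(w,270,230,100,80,4)); print(g[235:300:6,290:346:5])
E
```

```text
at [0.379  0.3517 0.0597] yaw -11.4 w 0.0131 t 17.7333 F [ 0.0057  0.8665 -0.4206] j6 2.52
dx -8 dy 23 dz -140 twist -0.4  |d| 142
dx -69 dy 115 dz -20 twist -1.0  |d| 136
dx -71 dy 116 dz 0 twist -1.5  |d| 136
dx 0 dy 0 dz 50 twist 0.0  |d| 50
[[116  92  95  93  94  95  93  94  91 103  97 107]
 [119 129  92 103 115 116 115 113 103  99 100 128]
 [116  98  95  58 117 117 115 113 112  33  98  98]
 [ 92  97  92  55 101  93  97  95 110  25  97  97]
 [ 98  97  49  72 117 125 124 120 107  24  97  98]
 [ 98  98  23 101 118 119 120 116 116  26  97  97]
 [ 98  97  24  84 116 116 114 113 114  22  97  98]
 [ 77 120  34  80 113 114 117 116 115  28 101 117]
 [ 29  67  35  35 129 112 113 115 137  28 103  29]
 [ 29  26  34  75 162 160 165 158 157  27  28  30]
 [ 29  26  35 105 151 155 156 156 159  29  27  27]]
```

carry_out:
  plan:
    - {"dx": -1, "dy": 4, "dz": -28, "twist": 0, "fingers": 0.95}
    - {"dx": -3, "dy": 9, "dz": -56, "twist": 0, "fingers": 0.95}
    - {"dx": -4, "dy": 14, "dz": -84, "twist": 0, "fingers": 0.95}
    - {"dx": -6, "dy": 19, "dz": -112, "twist": 0, "fingers": 0.95}
    - {"dx": -8, "dy": 23, "dz": -140, "twist": -0.4, "fingers": 0.95}

```text
clock: 18.2
eef_pos: [0.4012, 0.3401, 0.2018]
tool_rot: [0.771, 0.636, 0.0, 0.0]
ft_force: [1.4, 0.9, -0.7]
grip_width: 0.0131
grasp_force: 58.1
```

carry_out:
  plan:
    - {"dx": -14, "dy": 23, "dz": -4, "twist": 0, "fingers": 0.95}
    - {"dx": -28, "dy": 46, "dz": -8, "twist": 0, "fingers": 0.95}
    - {"dx": -42, "dy": 69, "dz": -12, "twist": 0, "fingers": 0.95}
    - {"dx": -56, "dy": 92, "dz": -16, "twist": -1, "fingers": 0.95}
    - {"dx": -69, "dy": 115, "dz": -20, "twist": -1, "fingers": 0.95}

```text
clock: 18.62
eef_pos: [0.5015, 0.2497, 0.2207]
tool_rot: [0.766, 0.643, 0.0, 0.0]
ft_force: [-0.1, 0.0, -0.7]
grip_width: 0.0131
grasp_force: 58.2
```

carry_out:
  plan:
    - {"dx": -15, "dy": 25, "dz": 0, "twist": 0, "fingers": 0.95}
    - {"dx": -31, "dy": 51, "dz": 0, "twist": 0, "fingers": 0.95}
    - {"dx": -47, "dy": 77, "dz": 0, "twist": -1, "fingers": 0.95}
    - {"dx": -61, "dy": 100, "dz": 0, "twist": -1, "fingers": 0.95}
    - {"dx": -71, "dy": 116, "dz": 0, "twist": -1.5, "fingers": 0.95}

```text
clock: 19.03
eef_pos: [0.6043, 0.1586, 0.22]
tool_rot: [0.758, 0.652, -0.0, 0.0]
ft_force: [-0.1, 0.3, 0.1]
grip_width: 0.0129
grasp_force: 58.2
```

carry_out:
  plan:
    - {"dx": 0, "dy": 0, "dz": 0, "twist": 0, "fingers": 0.95}
    - {"dx": 0, "dy": 0, "dz": 12, "twist": 0, "fingers": 0.95}
    - {"dx": 0, "dy": 0, "dz": 25, "twist": 0, "fingers": 0.95}
    - {"dx": 0, "dy": 0, "dz": 35, "twist": 0, "fingers": 0.95}
    - {"dx": 0, "dy": 0, "dz": 40, "twist": 0, "fingers": 0.95}

```text
clock: 19.45
eef_pos: [0.6014, 0.161, 0.1785]
tool_rot: [0.757, 0.653, -0.001, -0.001]
ft_force: [0.7, -0.3, -0.5]
grip_width: 0.0128
grasp_force: 58.2
```

carry_out:
  plan:
    - {"dx": 0, "dy": 0, "dz": 8, "twist": 0, "fingers": 0.95}
    - {"dx": 0, "dy": 0, "dz": 14, "twist": 0, "fingers": 0.95}
    - {"dx": 0, "dy": 0, "dz": 19, "twist": 0, "fingers": 0.95}
    - {"dx": 0, "dy": 0, "dz": 23, "twist": 0, "fingers": 0.95}
    - {"dx": 0, "dy": 0, "dz": 25, "twist": 0, "fingers": 0.95}

```text
clock: 19.87
eef_pos: [0.6025, 0.1609, 0.1548]
tool_rot: [0.757, 0.653, -0.0, -0.0]
ft_force: [-0.4, 0.2, 0.8]
grip_width: 0.0131
grasp_force: 58.2
```

carry_out:
  plan:
    - {"dx": 0, "dy": 0, "dz": 1, "twist": 0, "fingers": 0.95}
    - {"dx": 0, "dy": 0, "dz": 3, "twist": 0, "fingers": 0.95}
    - {"dx": 0, "dy": 0, "dz": 5, "twist": 0, "fingers": 0.95}
    - {"dx": 0, "dy": 0, "dz": 7, "twist": 0, "fingers": 0.95}
    - {"dx": 0, "dy": 0, "dz": 7, "twist": 0, "fingers": 0.95}

```text
clock: 20.28
eef_pos: [0.6026, 0.1608, 0.148]
tool_rot: [0.757, 0.653, -0.0, -0.0]
ft_force: [0.1, 0.1, 0.5]
grip_width: 0.0129
grasp_force: 58.2
```

carry_out:
  plan:
    - {"dx": 0, "dy": 0, "dz": 0, "twist": 0, "fingers": 0.8}
    - {"dx": 0, "dy": 0, "dz": 0, "twist": 0, "fingers": 0.5}
    - {"dx": 0, "dy": 0, "dz": 0, "twist": 0, "fingers": 0.2}
    - {"dx": 0, "dy": 0, "dz": 0, "twist": 0, "fingers": 0}
    - {"dx": 0, "dy": 0, "dz": 0, "twist": 0, "fingers": 0}

```text
clock: 20.7
eef_pos: [0.6028, 0.1608, 0.1485]
tool_rot: [0.757, 0.653, 0.0, 0.0]
ft_force: [-0.1, -0.4, -0.2]
grip_width: 0.0423
grasp_force: 0.0
```

carry_out:
  plan:
    - {"dx": 0, "dy": 0, "dz": 0, "twist": 0, "fingers": 0}
    - {"dx": 0, "dy": 0, "dz": -6, "twist": 0, "fingers": 0}
    - {"dx": 0, "dy": 0, "dz": -20, "twist": 0, "fingers": 0}
    - {"dx": 0, "dy": 0, "dz": -45, "twist": 0, "fingers": 0}
    - {"dx": 0, "dy": 0, "dz": -70, "twist": 0, "fingers": 0}

```text
clock: 21.12
eef_pos: [0.602, 0.1606, 0.2185]
tool_rot: [0.757, 0.653, -0.001, -0.001]
ft_force: [0.2, 0.6, 0.5]
grip_width: 0.0425
grasp_force: 0.0
```

```bash
python3 - <<'E'
from h import *
chain([(.50,.13,.23,-8.5),(.34,.09,.23,-8.5)])
E
```

```text
at [0.602  0.1606 0.2185] yaw -8.5 w 0.0425 t 21.1167 F [0.1528 0.5758 0.4515] j6 1.98
dx -45 dy -96 dz -11 twist 0.0  |d| 107
dx -63 dy -153 dz 0 twist 0.0  |d| 165
```

carry_out:
  plan:
    - {"dx": -11, "dy": -24, "dz": -3, "twist": 0, "fingers": 0.3}
    - {"dx": -22, "dy": -48, "dz": -6, "twist": 0, "fingers": 0.6}
    - {"dx": -33, "dy": -72, "dz": -9, "twist": 0, "fingers": 1}
    - {"dx": -45, "dy": -96, "dz": -11, "twist": 0, "fingers": 1}
    - {"dx": -55, "dy": -120, "dz": -11, "twist": 0, "fingers": 1}

```text
clock: 21.53
eef_pos: [0.4751, 0.1237, 0.2304]
tool_rot: [0.757, 0.653, 0.001, 0.0]
ft_force: [-0.2, 0.1, -0.6]
grip_width: 0.0001
grasp_force: 0.0
```

carry_out:
  plan:
    - {"dx": -12, "dy": -28, "dz": 0, "twist": 0, "fingers": 1}
    - {"dx": -24, "dy": -56, "dz": 0, "twist": 0, "fingers": 1}
    - {"dx": -36, "dy": -84, "dz": 0, "twist": 0, "fingers": 1}
    - {"dx": -48, "dy": -112, "dz": 0, "twist": 0, "fingers": 1}
    - {"dx": -53, "dy": -129, "dz": 0, "twist": 0, "fingers": 1}

```text
clock: 21.95
eef_pos: [0.3376, 0.0898, 0.2297]
tool_rot: [0.758, 0.653, -0.0, -0.0]
ft_force: [-0.6, -0.4, -0.9]
grip_width: 0.0002
grasp_force: 0.0
```

carry_out:
  plan:
    - {"dx": 0, "dy": 0, "dz": 0, "twist": 0, "fingers": 1}
    - {"dx": 0, "dy": 0, "dz": 0, "twist": 0, "fingers": 1}
    - {"dx": 0, "dy": 0, "dz": 0, "twist": 0, "fingers": 1}
    - {"dx": 0, "dy": 0, "dz": 0, "twist": 0, "fingers": 1}
    - {"dx": 0, "dy": 0, "dz": 0, "twist": 0, "fingers": 1}

```text
clock: 22.37
eef_pos: [0.3415, 0.0909, 0.2293]
tool_rot: [0.757, 0.653, 0.0, 0.0]
ft_force: [-0.1, 0.2, 0.3]
grip_width: 0.0001
grasp_force: 0.0
```

carry_out:
  plan:
    - {"dx": 0, "dy": 0, "dz": 0, "twist": 0, "fingers": 1}
    - {"dx": 0, "dy": 0, "dz": 0, "twist": 0, "fingers": 1}
    - {"dx": 0, "dy": 0, "dz": 0, "twist": 0, "fingers": 1}
    - {"dx": 0, "dy": 0, "dz": 0, "twist": 0, "fingers": 1}
    - {"dx": 0, "dy": 0, "dz": 0, "twist": 0, "fingers": 1}

```text
clock: 22.78
eef_pos: [0.3405, 0.0907, 0.2292]
tool_rot: [0.757, 0.653, -0.0, -0.0]
ft_force: [-0.6, 0.5, 0.3]
grip_width: -0.0001
grasp_force: 0.0
```

```bash
cat > tilt.py <<'E'
from h import *
def rim(c,side):
    """fit the height of the pan's rim: brightest outline contrast along the projected rim circle, rim radius 65 mm"""
    ctr={"L":(.6049,.1819),"R":(.5684,-.0645)}[side]
    g=cv2.GaussianBlur(cv2.cvtColor(c["image"],cv2.COLOR_RGB2GRAY),(0,0),.7).astype(np.float32); a=np.linspace(0,2*np.pi,240)
    def samp(x,y,z,r):
        p=proj(c,np.c_[x+r*np.cos(a),y+r*np.sin(a),np.full(240,z)]).astype(np.float32)
        return cv2.remap(g,p[:,0],p[:,1],cv2.INTER_LINEAR).ravel()
    best=[]
    for z in np.arange(.100,.147,.001):
        for dx in np.arange(-.006,.0061,.002):
            for dy in np.arange(-.006,.0061,.002):
                d=np.abs(samp(ctr[0]+dx,ctr[1]+dy,z,.068)-samp(ctr[0]+dx,ctr[1]+dy,z,.062)); best.append((np.minimum(d,40).mean(),z,dx,dy))
    return max(best)
def shift(c,ref,box):
    """subpixel shift of a patch against a reference picture (ECC)"""
    x,y,w,h=box; f=lambda k:cv2.cvtColor(k["image"],cv2.COLOR_RGB2GRAY)[y:y+h,x:x+w]
    W=np.eye(2,3,dtype=np.float32); cc,W=cv2.findTransformECC(f(ref),f(c),W,cv2.MOTION_TRANSLATION,(3,200,1e-5),None,3); return W[:,2],cc
E
python3 - <<'E'
from tilt import *
from workcell import camera,bot
for n in("scene","top"):
    c=camera(n); np.savez(f"pics/{n}6.npz",**c)
print(bot.get_obs()["eef_pos"],bot.get_obs()["clock"])
for f in ("scene0","scene2","scene4","scene6","top0","top4","top6"): print(f,rim(load(f),"L"),rim(load(f),"R"))
E
```

```text
[0.3405 0.0907 0.2293] 22.8833
scene0 (np.float32(16.7502), np.float64(0.10900000000000001), np.float64(0.006), np.float64(-0.006)) (np.float32(18.951868), np.float64(0.14500000000000005), np.float64(-0.002), np.float64(0.0))
scene2 (np.float32(16.370378), np.float64(0.14400000000000004), np.float64(-0.002), np.float64(-0.002)) (np.float32(20.08682), np.float64(0.10300000000000001), np.float64(0.002), np.float64(0.004))
scene4 (np.float32(16.241272), np.float64(0.14400000000000004), np.float64(-0.002), np.float64(-0.002)) (np.float32(20.093119), np.float64(0.10300000000000001), np.float64(0.002), np.float64(0.004))
scene6 (np.float32(18.315174), np.float64(0.12000000000000002), np.float64(0.006), np.float64(-0.002)) (np.float32(19.279613), np.float64(0.12800000000000003), np.float64(0.0), np.float64(0.0))
top0 (np.float32(17.03763), np.float64(0.1), np.float64(-0.004), np.float64(-0.006)) (np.float32(20.523718), np.float64(0.1), np.float64(0.006), np.float64(0.004))
top4 (np.float32(19.776787), np.float64(0.1), np.float64(0.004), np.float64(-0.002)) (np.float32(17.24194), np.float64(0.1), np.float64(-0.004), np.float64(-0.006))
top6 (np.float32(17.668169), np.float64(0.10400000000000001), np.float64(0.0), np.float64(-0.006)) (np.float32(19.04671), np.float64(0.1), np.float64(0.006), np.float64(0.004))
```

```bash
cat >> tilt.py <<'E'
def pixrow(c,side):
    """image offset (px, subpixel) of the rim ellipse against its level projection, in the scene camera"""
    ctr={"L":(.6049,.1819),"R":(.5684,-.0645)}[side]; a=np.linspace(0,2*np.pi,240)
    g=cv2.GaussianBlur(cv2.cvtColor(c["image"],cv2.COLOR_RGB2GRAY),(0,0),.7).astype(np.float32)
    P=lambda r:proj(c,np.c_[ctr[0]+r*np.cos(a),ctr[1]+r*np.sin(a),np.full(240,.1245)])
    A,B=P(.068),P(.062); s=lambda p,u,v:cv2.remap(g,(p[:,0]+u).astype(np.float32),(p[:,1]+v).astype(np.float32),cv2.INTER_LINEAR).ravel()
    U,V=np.arange(-2,2.1,.25),np.arange(-7,7.1,.1)
    M=np.array([[np.minimum(np.abs(s(A,u,v)-s(B,u,v)),40).mean() for v in V] for u in U]); i=M.max(1).argmax(); r=M[i]
    w=np.clip(r-r.max()+1.0,0,None); return (w*V).sum()/w.sum(),U[i]
def tilt(c):
    f=lambda c:pixrow(c,"L")[0]-pixrow(c,"R")[0]
    a,b,x=f(load("scene0")),f(load("scene4")),f(c); print("diff px at +.14, -.14, now",a,b,x); return -.14+.28*(x-b)/(a-b)
E
python3 - <<'E'
from tilt import *
for k in("scene0","scene4","scene6"): print(k,pixrow(load(k),"L"),pixrow(load(k),"R"))
T=tilt(load("scene6")); print("tilt",T,"excess g",T/.005,"rider mm",T/.005*2.25)
chain([(.4912,.1376,.20,-8.5),(.4912,.1376,.124,-8.5),(.4877,.1139,.124,-8.5)])
c,t=load("scene6"),load("top6")
cv2.imwrite("pics/m7.png",np.hstack([crop(c,295,165,50,75,8),crop(t,270,175,50,75,8)]))
E
```

```text
scene0 (np.float64(4.481337042358674), np.float64(2.0)) (np.float64(-4.879422465510713), np.float64(-1.75))
scene4 (np.float64(-4.4034772281327825), np.float64(0.25)) (np.float64(3.790910928870855), np.float64(-1.0))
scene6 (np.float64(0.8125988468159914), np.float64(2.0)) (np.float64(-0.7828848093238068), np.float64(0.25))
diff px at +.14, -.14, now 9.360759507869385 -8.194388157003637 1.5954836561397983
tilt 0.016145887235405887 excess g 3.2291774470811774 rider mm 7.265649255932649
at [0.3405 0.0907 0.2293] yaw -8.5 w 0.0001 t 22.8833 F [-1.0142  0.242   0.4173] j6 1.98
dx 69 dy 142 dz 29 twist 0.0  |d| 161
dx 0 dy 0 dz 76 twist 0.0  |d| 76
dx -24 dy 0 dz 0 twist 0.0  |d| 24
```

View pics/m7.png

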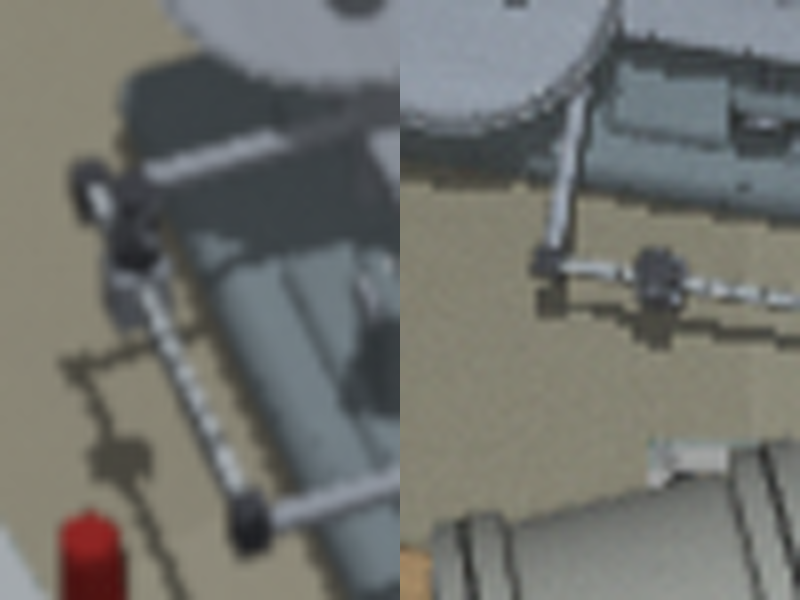

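The scene crop shows the rider knob at (133,190), its block at (125,295) and the bar ends at (90,180) and (250,515). In the top crop the rider is at (660,278), with free bar on both sides.

```bash
cat >> tilt.py <<'E'
def ctilt(c,ref="scene4"):
    """tilt from the carton's rise against the picture at the right-hand stop (-0.14)"""
    r=load(ref); X=np.array([.5684,-.0645,.163-.017]); u=proj(r,X)[0]; f=lambda k:cv2.cvtColor(k["image"],cv2.COLOR_RGB2GRAY)
    best=None
    for v0 in (0,-3,-6,-8):
        W=np.eye(2,3,dtype=np.float32); W[1,2]=v0; x,y=int(u[0])-18,int(u[1])-14
        try: cc,W=cv2.findTransformECC(f(r)[y:y+34,x:x+36],f(c),W@np.array([[1,0,0],[0,1,0],[0,0,1]],np.float32)+np.array([[0,0,x],[0,0,y]],np.float32),cv2.MOTION_TRANSLATION,(3,300,1e-6),None,3)
        except cv2.error: continue
        s=W[:,2]-[x,y]
        if best is None or cc>best[0]: best=(cc,s)
    k=proj(r,X+[0,0,.0175])[0]-u
    dz=.0175*(best[1]@k)/(k@k); print("cc",best[0],"px",best[1],"per 17.5mm",k,"rise mm",dz*1e3); return -.14+np.arcsin(np.clip(dz/.125,-1,1))
E
python3 - <<'E'
from tilt import *
for n in("scene2","scene6"): print(n,ctilt(load(n)))
P,e=tri(load("scene6"),np.array([311.1,188.3]),load("top6"),np.array([302.,209.3])); print(P,e)
o=np.array([.5866,.0587]);ex=np.array([.989,-.1467]);ey=np.array([.1467,.989]); print((P[:2]-o)@ex,(P[:2]-o)@ey)
E
```

```text
cc 0.9984376080332896 px [-0.0037  0.0062] per 17.5mm [ 0.5785 -4.5035] rise mm -0.02551075527543485
scene2 -0.14020408604362022
cc 0.9930264865905917 px [ 0.7816 -4.7905] per 17.5mm [ 0.5785 -4.5035] rise mm 18.697099768881415
scene6 0.010140241912976772
[0.4847 0.1026 0.1429] 0.5061546055768741
-0.10719093303966516 0.028448697887214488
```

```bash
cat >> tilt.py <<'E'
def patches(c):
    """tilt from small beam features, interpolated between the two stop pictures by template matching"""
    A,B=load("scene0"),load("scene4"); f=lambda k:cv2.resize(cv2.cvtColor(k["image"],cv2.COLOR_RGB2GRAY),None,fx=10,fy=10,interpolation=cv2.INTER_CUBIC)
    a,b,g=f(A),f(B),f(c)
    o=np.array([.5866,.0587]);ex=np.array([.989,-.1467]);ey=np.array([.1467,.989])
    for n,xb,yb,z,h in [("barR",-.106,-.073,.1,6),("barL",-.106,.073,.1,6),("armR",-.075,-.073,.1,5),("armL",-.075,.073,.1,5),("panR near rim",-.03,-.18,.1245,7),("panL left rim",-.05,.165,.1245,7),("panL right rim",.04,.08,.1245,7),("panR left rim",-.055,-.09,.1245,7)]:
        def loc(im,tpl,u):
            x,y=(u*10).astype(int); H=h*10; S=im[y-H-60:y+H+60,x-H-20:x+H+20]; M=cv2.matchTemplate(S,tpl,cv2.TM_CCOEFF_NORMED); _,m,_,p=cv2.minMaxLoc(M); return (p[1]-60)/10,(p[0]-20)/10,round(m,3)
        P=lambda t:np.r_[o+ex*xb+ey*yb,z-yb*np.sin(t)]
        cut=lambda im,u:im[int(u[1]*10)-h*10:int(u[1]*10)+h*10,int(u[0]*10)-h*10:int(u[0]*10)+h*10]
        ua,ub=proj(A,P(.14))[0],proj(B,P(-.14))[0]; u0=(ua+ub)/2
        va,vb=loc(g,cut(a,ua),u0),loc(g,cut(b,ub),u0); full=ua[1]-ub[1]; off_a=u0[1]+va[0]-ua[1]; off_b=u0[1]+vb[0]-ub[1]
        print(n,"from + stop",round(.14+.28*off_a/full,4),va[1:],"from - stop",round(-.14+.28*off_b/full,4),vb[1:])
E
python3 - <<'E'
from tilt import *
from workcell import camera
c=camera("scene"); np.savez("pics/scene7.npz",**c); print(ctilt(c)); patches(c)
E
```

```text
cc 0.9930823380322895 px [ 0.7503 -4.7766] per 17.5mm [ 0.5785 -4.5035] rise mm 18.628381513917105
0.009584264276011223
barR from + stop 0.0057 (0.2, 0.978) from - stop 0.0229 (-0.1, 0.95)
barL from + stop 0.055 (0.1, 0.927) from - stop -0.0495 (-0.4, 0.85)
armR from + stop 0.0228 (1.2, 0.985) from - stop 0.0057 (-1.3, 0.976)
armL from + stop 0.022 (-0.5, 0.982) from - stop -0.0329 (2.0, 0.991)
panR near rim from + stop 0.0162 (2.0, 0.86) from - stop -0.0323 (-0.1, 0.99)
panL left rim from + stop 0.0419 (-0.1, 0.923) from - stop -0.0233 (-0.3, 0.91)
panL right rim from + stop 0.0241 (-1.3, 0.934) from - stop -0.1254 (0.4, 0.949)
panR left rim from + stop 0.0583 (1.0, 0.888) from - stop -0.0314 (-1.2, 0.814)
```

carry_out:
  plan:
    - {"dx": 14, "dy": 28, "dz": 0, "twist": 0, "fingers": 1}
    - {"dx": 28, "dy": 56, "dz": 6, "twist": 0, "fingers": 1}
    - {"dx": 42, "dy": 85, "dz": 12, "twist": 0, "fingers": 1}
    - {"dx": 56, "dy": 115, "dz": 20, "twist": 0, "fingers": 1}
    - {"dx": 69, "dy": 142, "dz": 29, "twist": 0, "fingers": 1}

```text
clock: 23.35
eef_pos: [0.4932, 0.1386, 0.2002]
tool_rot: [0.757, 0.653, 0.001, 0.0]
ft_force: [0.1, 0.5, 0.8]
grip_width: -0.0001
grasp_force: 0.0
```

carry_out:
  plan:
    - {"dx": 0, "dy": 0, "dz": 0, "twist": 0, "fingers": 1}
    - {"dx": 0, "dy": 0, "dz": 15, "twist": 0, "fingers": 1}
    - {"dx": 0, "dy": 0, "dz": 30, "twist": 0, "fingers": 1}
    - {"dx": 0, "dy": 0, "dz": 45, "twist": 0, "fingers": 1}
    - {"dx": 0, "dy": 0, "dz": 50, "twist": 0, "fingers": 1}

```text
clock: 23.77
eef_pos: [0.4893, 0.1375, 0.1481]
tool_rot: [0.757, 0.653, -0.002, -0.001]
ft_force: [-0.3, 0.2, 0.1]
grip_width: -0.0002
grasp_force: 0.0
```

```bash
python3 - <<'E'
from h import *
chain([(.4912,.1376,.125,-8.5),(.4884,.1188,.125,-8.5)])
E
```

```text
at [0.4893 0.1375 0.1481] yaw -8.5 w -0.0002 t 23.7667 F [-0.2965  0.2365  0.1012] j6 1.99
dx 0 dy 2 dz 23 twist 0.0  |d| 23
dx -19 dy 0 dz 0 twist 0.0  |d| 19
```

carry_out:
  plan:
    - {"dx": 0, "dy": 0, "dz": 8, "twist": 0, "fingers": 1}
    - {"dx": 0, "dy": 0, "dz": 16, "twist": 0, "fingers": 1}
    - {"dx": 0, "dy": 0, "dz": 22, "twist": 0, "fingers": 1}
    - {"dx": 0, "dy": 0, "dz": 25, "twist": 0, "fingers": 1}
    - {"dx": 0, "dy": 0, "dz": 25, "twist": 0, "fingers": 1}

```text
clock: 24.18
eef_pos: [0.4908, 0.1379, 0.1248]
tool_rot: [0.757, 0.653, -0.0, -0.0]
ft_force: [0.0, 0.1, -0.6]
grip_width: -0.0003
grasp_force: 0.0
```

carry_out:
  plan:
    - {"dx": -5, "dy": 0, "dz": 0, "twist": 0, "fingers": 1}
    - {"dx": -9, "dy": 0, "dz": 0, "twist": 0, "fingers": 1}
    - {"dx": -13, "dy": 0, "dz": 0, "twist": 0, "fingers": 1}
    - {"dx": -16, "dy": 0, "dz": 0, "twist": 0, "fingers": 1}
    - {"dx": -18, "dy": 0, "dz": 0, "twist": 0, "fingers": 1}

```text
clock: 24.6
eef_pos: [0.4887, 0.1198, 0.1257]
tool_rot: [0.758, 0.653, 0.0, 0.0]
ft_force: [0.2, 0.6, -0.0]
grip_width: 0.0001
grasp_force: 0.3
```

carry_out:
  plan:
    - {"dx": 0, "dy": 0, "dz": 0, "twist": 0, "fingers": 1}
    - {"dx": 0, "dy": 0, "dz": 0, "twist": 0, "fingers": 1}
    - {"dx": 0, "dy": 0, "dz": 0, "twist": 0, "fingers": 1}
    - {"dx": 0, "dy": 0, "dz": 0, "twist": 0, "fingers": 1}
    - {"dx": 0, "dy": 0, "dz": 0, "twist": 0, "fingers": 1}

```text
clock: 25.02
eef_pos: [0.4885, 0.1203, 0.1252]
tool_rot: [0.757, 0.653, -0.0, -0.0]
ft_force: [0.8, 0.6, -0.4]
grip_width: -0.0003
grasp_force: 0.0
```

carry_out:
  plan:
    - {"dx": 8, "dy": 0, "dz": 0, "twist": 0, "fingers": 1}
    - {"dx": 16, "dy": 0, "dz": 0, "twist": 0, "fingers": 1}
    - {"dx": 18, "dy": 0, "dz": -25, "twist": 0, "fingers": 1}
    - {"dx": 18, "dy": 0, "dz": -55, "twist": 0, "fingers": 1}
    - {"dx": 18, "dy": 0, "dz": -76, "twist": 0, "fingers": 1}

```text
clock: 25.43
eef_pos: [0.4916, 0.1393, 0.2031]
tool_rot: [0.757, 0.653, 0.001, 0.0]
ft_force: [0.8, 0.0, 0.6]
grip_width: 0.0
grasp_force: 0.0
```

carry_out:
  plan:
    - {"dx": -14, "dy": -28, "dz": -5, "twist": 0, "fingers": 1}
    - {"dx": -28, "dy": -56, "dz": -12, "twist": 0, "fingers": 1}
    - {"dx": -42, "dy": -85, "dz": -18, "twist": 0, "fingers": 1}
    - {"dx": -56, "dy": -115, "dz": -24, "twist": 0, "fingers": 1}
    - {"dx": -69, "dy": -142, "dz": -29, "twist": 0, "fingers": 1}

```text
clock: 25.85
eef_pos: [0.339, 0.091, 0.2306]
tool_rot: [0.757, 0.653, 0.0, -0.0]
ft_force: [0.2, -0.1, 0.7]
grip_width: -0.0002
grasp_force: 0.0
```

carry_out:
  plan:
    - {"dx": 0, "dy": 0, "dz": 0, "twist": 0, "fingers": 1}
    - {"dx": 0, "dy": 0, "dz": 0, "twist": 0, "fingers": 1}
    - {"dx": 0, "dy": 0, "dz": 0, "twist": 0, "fingers": 1}
    - {"dx": 0, "dy": 0, "dz": 0, "twist": 0, "fingers": 1}
    - {"dx": 0, "dy": 0, "dz": 0, "twist": 0, "fingers": 1}

```text
clock: 26.27
eef_pos: [0.3414, 0.0912, 0.2301]
tool_rot: [0.757, 0.653, -0.0, -0.0]
ft_force: [0.5, 0.0, -0.4]
grip_width: -0.0002
grasp_force: 0.0
```

carry_out:
  plan:
    - {"dx": 0, "dy": 0, "dz": 0, "twist": 0, "fingers": 1}
    - {"dx": 0, "dy": 0, "dz": 0, "twist": 0, "fingers": 1}
    - {"dx": 0, "dy": 0, "dz": 0, "twist": 0, "fingers": 1}
    - {"dx": 0, "dy": 0, "dz": 0, "twist": 0, "fingers": 1}
    - {"dx": 0, "dy": 0, "dz": 0, "twist": 0, "fingers": 1}

```text
clock: 26.68
eef_pos: [0.3406, 0.0907, 0.2302]
tool_rot: [0.757, 0.653, -0.0, -0.0]
ft_force: [0.5, -0.2, 0.2]
grip_width: 0.0001
grasp_force: 0.0
```

carry_out:
  plan:
    - {"dx": 0, "dy": 0, "dz": 0, "twist": 0, "fingers": 1}
    - {"dx": 0, "dy": 0, "dz": 0, "twist": 0, "fingers": 1}
    - {"dx": 0, "dy": 0, "dz": 0, "twist": 0, "fingers": 1}
    - {"dx": 0, "dy": 0, "dz": 0, "twist": 0, "fingers": 1}
    - {"dx": 0, "dy": 0, "dz": 0, "twist": 0, "fingers": 1}

```text
clock: 27.1
eef_pos: [0.3405, 0.0907, 0.2304]
tool_rot: [0.757, 0.653, 0.0, 0.0]
ft_force: [0.3, -0.4, 0.3]
grip_width: -0.0002
grasp_force: 0.0
```

```bash
python3 - <<'E'
from tilt import *
from workcell import camera
c=camera("scene"); np.savez("pics/scene8.npz",**c); t=camera("top"); np.savez("pics/top8.npz",**t)
print("tilt now",ctilt(c)); patches(c); print("vs scene7",ctilt(c,"scene7")+.14)
r=load("top6"); f=lambda k:cv2.resize(cv2.cvtColor(k["image"],cv2.COLOR_RGB2GRAY),None,fx=10,fy=10,interpolation=cv2.INTER_CUBIC)
M=cv2.matchTemplate(f(t)[1970:2230,2850:3250],f(r)[2040:2160,2970:3080],cv2.TM_CCOEFF_NORMED); _,m,_,p=cv2.minMaxLoc(M); d=np.array([p[0]-120,p[1]-70])/10
print("rider px shift",d,m,"mm ~",np.hypot(*d)*(1.471-.13)/445.7*1e3)
E
```

```text
cc 0.9932865920019118 px [ 0.7002 -4.4897] per 17.5mm [ 0.5785 -4.5035] rise mm 17.507115755112242
tilt now 0.0005189071967142966
barR from + stop 0.0 (0.2, 0.977) from - stop 0.0171 (-0.1, 0.942)
barL from + stop 0.0495 (0.1, 0.811) from - stop -0.0495 (-0.4, 0.941)
armR from + stop 0.0171 (1.4, 0.975) from - stop -0.0057 (-1.4, 0.979)
armL from + stop 0.022 (-0.7, 0.901) from - stop -0.0384 (1.8, 0.995)
panR near rim from + stop 0.0069 (2.0, 0.872) from - stop -0.0439 (0.9, 0.993)
panL left rim from + stop 0.0396 (0.0, 0.935) from - stop -0.0303 (-0.2, 0.916)
panL right rim from + stop 0.0145 (-1.4, 0.93) from - stop -0.1254 (0.4, 0.952)
panR left rim from + stop 0.0538 (1.1, 0.872) from - stop -0.0404 (-1.2, 0.84)
cc 0.9980668560475056 px [-0.0825  0.2917] per 17.5mm [ 0.5785 -4.5035] rise mm -1.1556996602597522
vs scene7 -0.009245729007735126
rider px shift [0.9 0.1] 0.9181200265884399 mm ~ 2.724539257402351
```

Tilt now reads about 0.001–0.008 rad by several features, so it is in tolerance. I'll check numerically that both weights stand upright before handing in.

```bash
python3 - <<'E'
from h import *
for n in("top8","scene8"):
    c=load(n); g=cv2.cvtColor(c["image"],cv2.COLOR_RGB2GRAY); 
    a=np.linspace(0,2*np.pi,60); m=np.zeros_like(g); cv2.fillPoly(m,[proj(c,np.c_[.605+.054*np.cos(a),.182+.054*np.sin(a),np.full(60,.12)]).round().astype(np.int32)],255)
    print(n,"floor",np.median(g[m>0])); 
    for P in[(.6083,.2041,.12),(.6083,.2041,.162),(.6027,.1608,.12),(.6027,.1608,.152)]: print("expected base/top",P,proj(c,P)[0])
    y,x=np.where(m>0); z=np.where(m>0,g,0)[y.min():y.max()+1,x.min():x.max()+1]; print("origin",x.min(),y.min())
    for r in z: print(" ".join("%3d"%v if v else "  ." for v in r))
E
```

```text
top8 floor 148.0
expected base/top (0.6083, 0.2041, 0.12) [270.0872 168.802 ]
expected base/top (0.6083, 0.2041, 0.162) [268.7984 166.1096]
expected base/top (0.6027, 0.1608, 0.12) [284.1646 170.8413]
expected base/top (0.6027, 0.1608, 0.152) [283.5246 168.854 ]
origin 260 153
  .   .   .   .   .   .   .   .   .   .   .   .   .   . 148 144 144 145 148 146 146 146 155   .   .   .   .   .   .   .   .   .   .   .   .   .
  .   .   .   .   .   .   .   .   .   . 148 146 149 149 148 144 144 149 145 145 142 145 145 144 144 149 122   .   .   .   .   .   .   .   .   .
  .   .   .   .   .   .   .   .   . 148 146 148 145 145 147 147 147 147 149 146 149 146 145 146 146 146 145 130   .   .   .   .   .   .   .   .
  .   .   .   .   .   .   . 147 147 145 144 145 145 147 147 146 146 144 146 147 147 150 145 146 147 147 145 144 146   .   .   .   .   .   .   .
  .   .   .   .   .   . 146 147 148 145 146 147 147 145 146 147 149 144 148 145 145 144 143 146 147 146 145 145 145   .   .   .   .   .   .   .
  .   .   .   . 149 147 148 149 150 150 149 150 147 148 145 146 146 146 149 144 145 146 144 144 145 14
[... 8717 characters left out ...]
 147 147 145 145 143   .   .   .   .   .   .
  .   .   .   .   .   .   .   .   . 147 145 144 142 144 144 143 143 144 145 145 146 145 144 143 143 144 142 143 144 145 148 147 146 144   .   .   .   .   .   .   .
  .   .   .   .   .   .   .   .   .   .   . 144 143 143 143 144 144 144 145 145 145 145 144 143 142 143 143 142 143 143 145 146   .   .   .   .   .   .   .   .   .
  .   .   .   .   .   .   .   .   .   .   .   .   . 141 143 144 144 144 144 145 145 146 145 143 143 143 144 141 141 141   .   .   .   .   .   .   .   .   .   .   .
  .   .   .   .   .   .   .   .   .   .   .   .   .   .   .   .   .   .   . 143 144 144 145 143   .   .   .   .   .   .   .   .   .   .   .   .   .   .   .   .   .
```

Both weights show the same upright profile (bright knob top, neck, cylinder) where they were expected. The beam is level and the arm is clear.

```bash
python3 -c "
from workcell import job_done
print(job_done())"
```

```text
the job is handed in; nothing more can be done
None
```

I handed the job in at about 27 s: the carton is in the middle of the right pan, the 100 g and 50 g weights are upright on the left pan, the 20 g is on its board, and the rider is pushed until the beam read within 0.01 rad of level on its clearest features; no verdict came back.

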